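# Open a tight-lidded gift box on the opening board

## Robot

A 6-joint arm with a two-finger parallel gripper is mounted at the origin on a cart in front of the work surface, level with it; the furniture and walls round the work are solid. World frame = base frame: x ahead of the robot, y to its left, z up, the work surface at z = 0. Lengths are in m, angles in rad, forces in N, time in s.
With the tool pointing down it reaches from about 0.35 to 0.975 m from the base axis. Payload 4.9 kg.
Tool frame: the origin (TCP) lies at the very end of the fingers, on their centre line; the grasp point (between the pads) lies 19 mm behind it; z points along the fingers, x is the direction in which the jaws open and shut, and the axes are right-handed (so a half turn about z gives the same grasp; the last joint's range is limited). The gripper opens to 85 mm and grips with 20 to 120 N. Pads are 22 mm wide; open, the fingers measure 114 mm over their backs; the gripper's body (76 mm by 85 mm) begins 54 mm behind the grasp point. The pads swing forward as they close: fully open they stand 13 mm farther back than shut.
Start: joints at [-1.347, 0.053, 1.613, -0, 1.476, -0.119], TCP at [0.21, -0.589, 0.231] pointing down, gripper open.
Joint ranges: [-3.01, 3.01], [-1.01, 2.22], [0.06, 2.58], [-1.02, 4.17], [0.09, 2.62], [-3.14, 3.14]. Speed limits (rad/s): [2.57, 2.57, 3.14, 3.14, 3.14, 3.14].

## Interface

Orientations are given as a rotation vector (axis times angle).
In Python, from station import ctrl, get_image, calibration, job gives the robot as it stands.
- The arm moves only by the tool jog_arm, never from a script. Its argument "deltas" is a list of rows, each a list of 3 entries, a list of its own where there are three numbers: the turn, a rotation vector about the tool's x, y, z in degrees, then the shift along the tool's x, y, z in m, then the finger opening in m, from 0 to 0.0854. In form: [[[ax, ay, az], [tx, ty, tz], gripper], ...]. A call has 1 to 12 rows; each row is the pose to reach, as a shift and turn from the pose commanded when the call began, along the tool's axes at that moment; what a row does not reach only later rows make up. A row lasts 1/12 s, in which the tool goes at most 41.7 mm and 7.16 degrees, less where a joint would pass 70% of its speed; a pose out of reach is approached as far as the arm can. A call with a gripper value outside its range is refused whole. The fingers move at their own pace and stop on an object; "squeeze" is the grip in N (left out, the last holds). Time passes only in rows, so rows that repeat a pose let the fingers close. It gives the time, the measured TCP pose, the force and the opening at its end, in the units of the state.
- ctrl.get_obs(): the state, without advancing time (a new reading comes with each control period).
- get_image(name): name is "side" or "top"; returns the picture (480x640x3 uint8, red, green, blue); there is no depth.
- calibration(name): a dict with "mtx" (3x3 intrinsics, pixels), "k1" (the pictures are not rectified: a ray, as slopes to the right and down, at radius r is drawn at 1 + k1 r^2 times it, then the intrinsics apply), "origin" and "rotation" of the camera in the world. Camera axes: x right, y up, looking along -z (the intrinsics and any distortion apply to the point x, -y, -z); pixel columns grow to the right and rows downward; lengths in m; the calibration is good to about 2 mm. A picture is of the moment at which its call begins. calibration takes no time and is no camera call.
- job.finish_job(): hands the job in, once; it reports no verdict.
The state is a dict: "t": time; "q": joint angles; "dq": joint speeds; "effort": joint torques, N m; "tool_pos": TCP position; "tool_rot": TCP orientation; "contact_force": force on the tool from outside, world axes, zero at the start; "wrist_torque": the same for the moment, N m; "opening": finger opening in m.
Only numpy, scipy, OpenCV 4.12 (cv2) and the standard library are available. Lean on these libraries where they do the work, as an engineer would, in place of code of your own. Each camera call takes 0.05 s, during which the arm holds its last target.

## Task

Open the teal gift box of candles for display. Lay it on its back (lid upward) on the wooden opening board, slide it, still closed, up to the stop so that the tray's two side tabs are held under the dark steel clips, and only then pull the tight lid off, so that the tray stays down in the board. Set the lid open side down on the bare table beside the board, and leave the terracotta box and everything else on the table where they are.

Things in the scene. Friction and masses are not known exactly. Their poses are not given: they have to be found in the camera images.
- tray: (sizes in mm) cream inner tray, about 0.25 kg with 3 candles, of the teal gift box. At the start the closed box stands on end: 136 tall (z), 62 wide (y), 50 deep (x). Origin: middle of the lower end; x runs from the lid's face (x -25) to the tray's underside (x +25); laid on its back, x points down. Floor board 4 thick (x 21 to 25); walls and candles, up to 42 above the underside, inside the lid
- tray_mid (a point): point on the tray: middle of its underside, at x 25, y 0, z 68 mm in the tray's frame. Beside it the tray's floor board carries a thumb tab on each side: 50 long (z 43 to 93), 4 thick, reaching out to y +-40, so 9 past the lid's sides
- lid: teal lid, gold band, outer part, 0.09 kg, 62 x 136 x 46 mm, walls 2. Origin and axes coincide with the tray's while closed: face x -25, rim x +21, sides y +-31. Sprung felt strips in it grip the tray's walls: pulling takes about 5 to 12 N over the first 25 mm, more than the tray's weight, so a tray that is not held down comes up with the lid. Rise to clear the candles: 45
- lid_mid (a point): point on the lid: middle of its outer face, at x -25, y 0, z 68 mm in the lid's frame; 46 above the rim
- board: light wooden opening board, fixed, 205 mm long (x), 112 wide (y), 6 thick. Origin: underside, middle of the entry edge; x is the sliding direction from entry edge to stop; z up. A box stood on the table before the entry edge, back to the board, can be tipped over that edge onto the board (free for x 0 to 84). Dark steel stop strip, 5 high above the board, face at x 189
- board_clips (a point): midpoint between the two dark steel clips, at x 121, y 0, z 12 in the board's frame (12 = underside of the lips). Each clip is 42 mm long (x 100 to 142), top 15 above the table; slot under the lip 6 high; lips' inner edges y +-35.5, slots closed at y +-42; flared lead-ins from x 84
- board_seat (a point): point on the board's upper face, at x 121, y 0, z 6 mm in the board's frame: where tray_mid lies when the box is home against the stop, its length along the board
- other_box: closed terracotta gift box, like the teal one in size, shape and axes, to be left standing; loose, 0.34 kg. Origin: middle of its lower end face
- tin: flat gold hinged wax tin, 61 x 88 x 22 mm, loose bystander; origin under its middle
- cards: flat clear card box, 65 x 92 x 19 mm, loose bystander; origin under its middle
- tester_a: open tester candle in glass, 67 across, 74 mm tall, loose bystander; origin under its middle
- tester_b: open tester candle in glass, 67 across, 74 mm tall, loose bystander; origin under its middle
- jar_a: candle jar with a brass lid, 69 across, 82 mm tall, at the right, loose bystander; origin under its middle
- jar_b: candle jar with a brass lid, 69 across, 82 mm tall, at the left rear, loose bystander; origin under its middle

How it is judged:
On the way, in this order (a step that is already met when the one before it is completed fails the run):
1. the closed box lies on its back in the board, up to the stop, both tabs under the clips (distance between tray_mid and board_seat below 0.008 m and angle between the z axis of tray and the x axis of board, either way round below 0.12 rad and angle between tray's own x axis and vertical above 3 rad and distance between lid and tray below 0.008 m), for 0.2 s.
2. the lid is off, well clear above the tray, and the tray is still held in the board (distance between tray_mid and board_seat below 0.01 m and distance between lid and tray above 0.045 m), for 0.1 s.
At the end, for the whole second after the job is handed in: Tray in the board, candles up, mid point within 10 mm of the seat, lengthwise within 0.12 rad; lid at rest on the bare table, open side down and level (face 40 to 49.5 mm above the table), clear of the board; no bystander moved over 30 mm (distance between tray_mid and board_seat below 0.01 m and angle between the z axis of tray and the x axis of board, either way round below 0.12 rad and angle between tray's own x axis and vertical above 3 rad and angle between lid's own x axis and vertical above 3.05 rad and height (world z) of lid_mid between 0.04 and 0.0495 m and linear speed of lid below 0.02 m/s and contact force between lid and board below 0.05 N); the robot touches nothing.
It fails at once if the lid comes off the tray while the tray is not held in the board (distance between lid and tray above 0.02 m and distance between tray_mid and board_seat above 0.02 m).
It fails at once if the terracotta box is moved by more than 30 mm (distance of other_box from where it was at the start of the episode above 0.03 m).
It fails at once if the wax tin or the card box is moved by more than 30 mm (distance of any of tin, cards from where it was at the start of the episode above 0.03 m).
It fails at once if a tester candle is moved by more than 30 mm (distance of any of tester_a, tester_b from where it was at the start of the episode above 0.03 m).
It fails at once if a lidded jar is moved by more than 30 mm (distance of any of jar_a, jar_b from where it was at the start of the episode above 0.03 m).
It also fails if it takes over 64 s, if anything falls off the work surface, if the arm or the gripper's body presses on something with over 40 N, if the wrist force passes 120 N, or if a joint passes its speed limit or range.

## Working session

There is one attempt and no reset: what is moved stays moved. The work goes in short steps, Python scripts to look and compute and a tool call to move; the robot and the scene stay as the last step left them, time stands still between calls to the robot, and variables do not carry over. Pictures are saved under pics/ and viewed, and the job is handed in when it is done.

Besides the shell and the picture viewer there is one more tool, called as name(argument=value, ...), one argument or row to a line, values as JSON. jog_arm: Moves the arm, as the interface text tells. Its arguments: {"type":"object","properties":{"deltas":{"type":"array","items":{"type":"array"}},"squeeze":{"type":"number"}},"required":["deltas"]}

```bash
mkdir -p pics; ls
python3 - <<'E'
from station import ctrl,get_image,calibration,job
import cv2,json
for n in("side","top"):
    c=calibration(n);print(n,c)
    cv2.imwrite(f"pics/{n}0.png",get_image(n)[:,:,::-1])
print(ctrl.get_obs())
E
```

```text
pics
side {'mtx': array([[610.19541258,   0.        , 319.53192073],
       [  0.        , 610.19541258, 249.74403848],
       [  0.        ,   0.        ,   1.        ]]), 'k1': -0.06303386019432479, 'origin': array([1.56583438, 0.22751929, 1.21069769]), 'rotation': array([0.51840867, 0.66026536, 1.68089163])}
top {'mtx': array([[547.23716784,   0.        , 322.54111571],
       [  0.        , 547.23716784, 237.05259048],
       [  0.        ,   0.        ,   1.        ]]), 'k1': -0.10908818173003673, 'origin': array([ 0.50480029, -0.00355201,  1.47340076]), 'rotation': array([ 0.03616534, -0.05408972, -1.55357145])}
{'t': 0.1, 'q': array([-1.34701760e+00,  5.32828211e-02,  1.61415581e+00,  2.93800742e-06,
        1.47598094e+00, -1.18991972e-01]), 'dq': array([-0.0003889 ,  0.00132208, -0.00314316,  0.0023338 ,  0.00036489,
       -0.00050648]), 'effort': array([ 1.09825349e-03, -3.94902384e+01, -3.71363640e+01, -1.05337549e-04,
        3.93632508e-03, -1.78955014e-05]), 'tool_pos': array([ 0.20994246, -0.58809226,  0.23019145]), 'tool_rot': array([-2.56675581e+00,  1.80932909e+00,  2.12877794e-03]), 'contact_force': array([0.83411508, 0.36514887, 0.13344122]), 'wrist_torque': array([ 0.00366489, -0.00474784,  0.04429678]), 'opening': 0.08526327974227639}
```

View pics/side0.png

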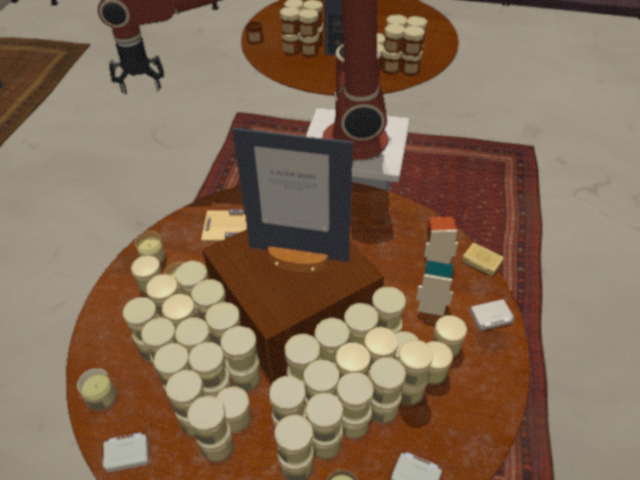

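View pics/top0.png

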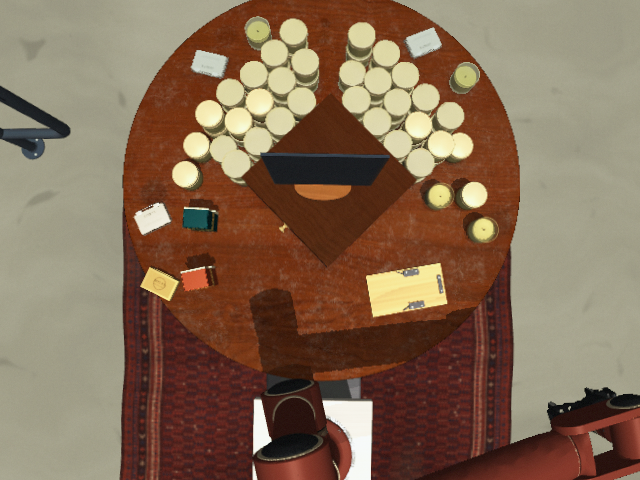

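The side view shows the teal box (about 436,275) and the terracotta box (441,240) at the robot's left. The board is mostly hidden behind the sign. In the top view the board is at (407,290) with its stop at the right, teal is at (199,218) and terracotta at (197,279). Next I'll enlarge those areas.

```bash
cat > h.py <<'E'
import numpy as np,cv2
from scipy.spatial.transform import Rotation as R
from station import ctrl,get_image,calibration,job
def ray(n,u,v):
    c=calibration(n);K=c['mtx']
    d=np.array([(u-K[0,2])/K[0,0],(v-K[1,2])/K[1,1]])
    s=d.copy()
    for _ in range(30): s=d/(1+c['k1']*(s@s))
    r=R.from_rotvec(c['rotation']).apply([s[0],-s[1],-1])
    return c['origin'],r
def p2w(n,u,v,z):
    o,r=ray(n,u,v); return o+r*(z-o[2])/r[2]
def w2p(n,P):
    c=calibration(n);K=c['mtx']
    p=R.from_rotvec(c['rotation']).inv().apply(np.atleast_2d(P)-c['origin'])
    s=np.c_[p[:,0]/-p[:,2],-p[:,1]/-p[:,2]]
    s=s*(1+c['k1']*(s**2).sum(1))[:,None]
    return s*[K[0,0],K[1,1]]+[K[0,2],K[1,2]]
def crop(img,x0,y0,x1,y1,k,fn):
    im=cv2.resize(img[y0:y1,x0:x1,::-1],None,fx=k,fy=k,interpolation=cv2.INTER_CUBIC)
    for x in range((x0//10+1)*10,x1,10):
        cv2.line(im,((x-x0)*k,0),((x-x0)*k,8),(255,255,255),1); cv2.putText(im,str(x),((x-x0)*k+1,18),0,.35,(255,255,255),1)
    for y in range((y0//10+1)*10,y1,10):
        cv2.line(im,(0,(y-y0)*k),(8,(y-y0)*k),(255,255,255),1); cv2.putText(im,str(y),(9,(y-y0)*k+4),0,.35,(255,255,255),1)
    cv2.imwrite(fn,im)
E
python3 - <<'E'
from h import *
import cv2
t=cv2.imread('pics/top0.png')[:,:,::-1];s=cv2.imread('pics/side0.png')[:,:,::-1]
crop(t,355,250,460,325,7,'pics/board.png')
crop(t,130,195,230,305,5,'pics/boxes.png')
crop(s,405,205,525,345,4,'pics/sboxes.png')
E
```

```text
(no output)
```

View pics/board.png

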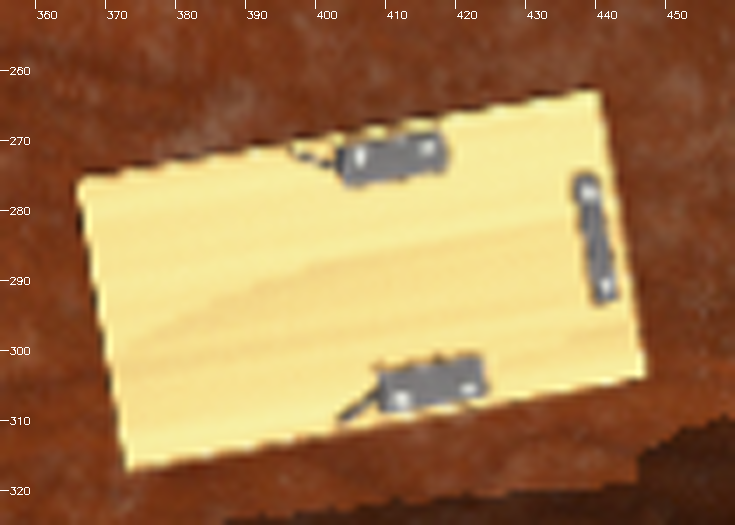

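View pics/boxes.png

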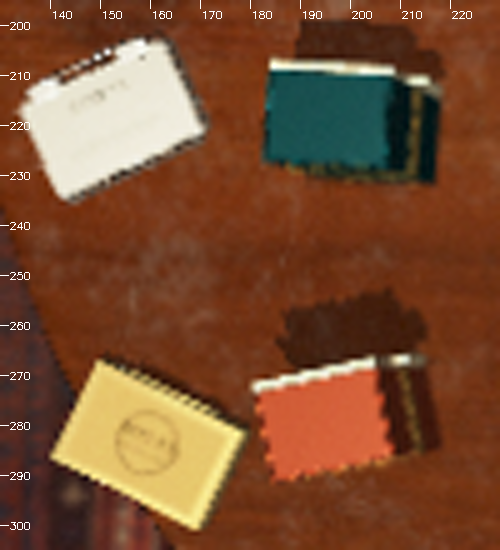

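View pics/sboxes.png

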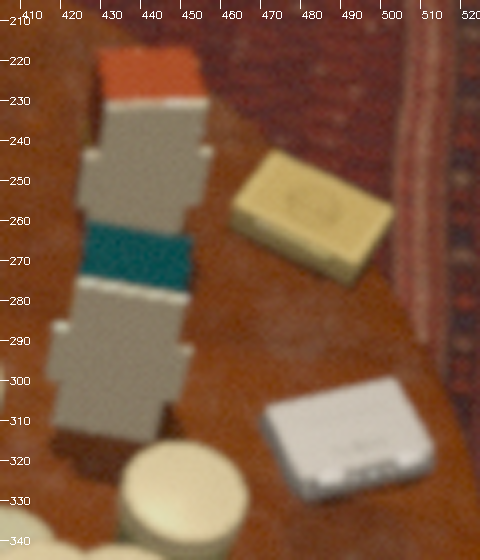

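Run:
```python
from h import *
from scipy.optimize import least_squares
px=np.array([(366.3,275.5),(373.0,317.0),(440.2,262.8),(446.8,303.8)])
P=np.array([p2w('top',*p,.006) for p in px]);print(P)
print(np.linalg.norm(P[0]-P[1]),np.linalg.norm(P[2]-P[3]),np.linalg.norm(P[0]-P[2]),np.linalg.norm(P[1]-P[3]))
loc=np.array([(0,56,.006),(0,-56,.006),(205,56,.006),(205,-56,.006)])*[.001,.001,1]
def tf(p,l): return R.from_rotvec([0,0,p[2]]).apply(l)+[p[0],p[1],0]
f=lambda p:(w2p('top',tf(p,loc))-px).ravel()
s=least_squares(f,[.35,-.1,-1.5]);print('board',s.x,s.fun.round(2)); b=s.x
print('seat',tf(b,np.array([[.121,0,.006]])),'clip px',w2p('top',tf(b,np.array([[.1,.042,.015],[.142,.042,.015],[.1,-.042,.015],[.142,-.042,.015],[.189,0,.011]]))))
# boxes: top corners local x,y at z=.136; lid rim x=21, lid face -25
# world yaw: local x -> world +x
for nm,top,side in [('teal',[(184,212-.0),(208,211),(207.5,228.5),(183,228)],[(426.2,261),(452.5,264),(452,278),(424,275)]),
                    ('terra',None,None)]:
    pass
for nm,q in [('teal_top',[(183.8,208),(209,210),(207.7,228.5),(182.8,228)]),('terr_top',[(180.8,272.5),(206,267.5),(208.6,286.5),(184.5,291)])]:
    print(nm,np.array([p2w('top',*p,.136) for p in q]).round(4))
for nm,q in [('teal_side',[(426.2,261),(452.5,264),(452,279),(424,276)]),('terr',[(429.5,217),(453,217),(455.5,230.5),(431,230)])]:
    print(nm,np.array([p2w('side',*p,.136) for p in q]).round(4))
```

```text
[[ 0.48830803 -0.13865348  0.006     ]
 [ 0.37763974 -0.15814163  0.006     ]
 [ 0.52534319 -0.33845886  0.006     ]
 [ 0.41515137 -0.3573651   0.006     ]]
0.11237107352929304 0.11180198907726938 0.2032087395828174 0.20272423482121138
board [ 0.43307618 -0.14736235 -1.38898   ] [-0.53  0.05 -0.24 -0.14  0.15  0.05  0.64  0.04]
seat [[ 0.45495495 -0.2663679   0.006     ]] clip px [[403.74350917 274.52443842]
 [419.09848818 271.89657898]
 [409.05917432 305.59863166]
 [424.42997114 302.91795473]
 [438.550844   284.38616435]]
teal_top [[0.648  0.3251 0.136 ]
 [0.6439 0.2623 0.136 ]
 [0.5983 0.2642 0.136 ]
 [0.5985 0.326  0.136 ]]
terr_top [[0.4891 0.3277 0.136 ]
 [0.5025 0.2657 0.136 ]
 [0.4563 0.2582 0.136 ]
 [0.4441 0.3173 0.136 ]]
teal_side [[0.599  0.2664 0.136 ]
 [0.5965 0.3274 0.136 ]
 [0.6423 0.3291 0.136 ]
 [0.6456 0.2655 0.136 ]]
terr [[0.4509 0.2616 0.136 ]
 [0.4396 0.3193 0.136 ]
 [0.4857 0.3281 0.136 ]
 [0.4956 0.269  0.136 ]]
```

Run:
```python
from h import *
t=cv2.imread('pics/top0.png')[:,:,::-1];s=cv2.imread('pics/side0.png')[:,:,::-1]
a=t[198:238,175:225];b=s[252:325,412:462]
crop(t,175,198,225,238,14,'pics/teal_t.png')
crop(s,412,252,462,325,8,'pics/teal_s.png')
```

```text
(no output)
```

View pics/teal_t.png

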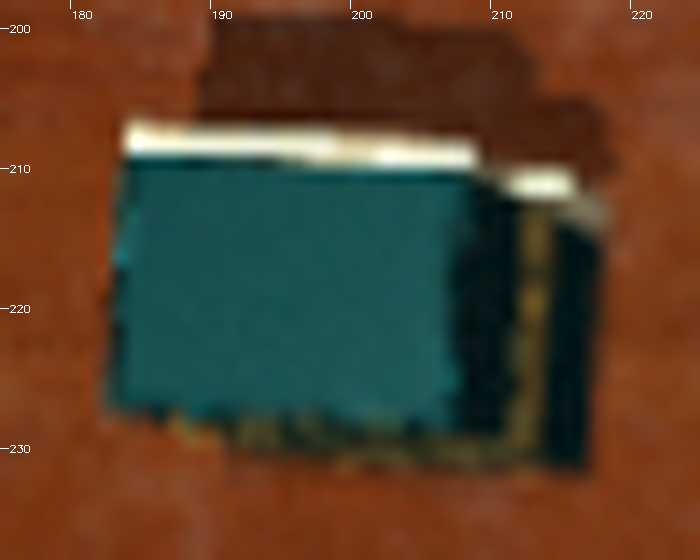

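View pics/teal_s.png

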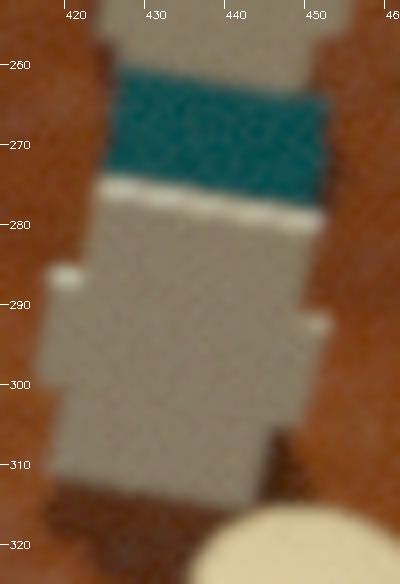

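Run:
```python
from h import *
from scipy.optimize import least_squares
def tf(p,l): return R.from_rotvec([0,0,p[2]]).apply(l)+[p[0],p[1],0]
T=[((25,31,136),(183.9,206.7)),((25,-31,136),(208.7,208.3)),((-25,31,136),(182.7,227.3)),((-25,-31,136),(207.3,228.4)),((-25,-31,0),(217.,231.3))]
S=[((-25,-31,136),(426.0,260.3)),((-25,31,136),(452.8,264.2)),((25,-31,136),(423.5,276)),((25,31,136),(451.5,280.5)),((25,-31,0),(418,312)),((25,40,93),(453,293)),((25,-40,93),(418,287.5))]
for sel in ('both','top','side'):
    def f(p):
        o=[]
        for n,L in(('top',T),('side',S)):
            if sel in('both',n):
                o.append(w2p(n,tf(p,np.array([a for a,_ in L])*.001))-np.array([b for _,b in L]))
        return np.vstack(o).ravel()
    s=least_squares(f,[.62,.3,0]);print(sel,s.x,s.fun.round(1).reshape(-1,2).tolist())
```

```text
both [ 0.62337104  0.29631502 -0.01209622] [[-0.8, 1.0], [-0.7, 0.0], [-0.5, 0.6], [-0.2, 0.2], [0.1, 1.0], [-0.1, 0.3], [-0.3, 0.5], [0.2, 0.7], [-0.6, 0.5], [-0.6, 0.2], [-0.9, 0.4], [-0.2, 0.4]]
top [ 0.62486133  0.2951116  -0.03256451] [[-0.1, 0.1], [-0.0, -0.3], [-0.2, -0.3], [0.1, -0.2], [0.3, 0.6]]
side [ 0.6218296   0.29696566 -0.00519688] [[0.2, -0.0], [-0.0, 0.0], [0.6, 0.4], [-0.2, -0.0], [-0.2, -0.2], [-0.5, -0.2], [0.2, 0.0]]
```

```bash
cat >> h.py <<'E'
import json,os
# commanded pose tracking
def load():
    d=json.load(open('cmd.json'));return np.array(d['p']),R.from_rotvec(d['r'])
def save(p,r): json.dump({'p':list(map(float,p)),'r':list(map(float,r.as_rotvec()))},open('cmd.json','w'))
def row(pt,Rt):
    p,r=load(); a=np.degrees((r.inv()*Rt).as_rotvec()); s=r.inv().apply(np.array(pt)-p)
    print('turn',a.round(2).tolist(),'shift',s.round(4).tolist(),'| need rows', round(max(np.linalg.norm(a)/7.16,np.linalg.norm(s)/.0417),1))
def applied(turn,shift):
    p,r=load(); save(p+r.apply(shift),r*R.from_rotvec(np.radians(turn)))
def toolR(zdir,xdir):
    z=np.array(zdir,float);z/=np.linalg.norm(z);x=np.array(xdir,float);x-=z*(x@z);x/=np.linalg.norm(x)
    return R.from_matrix(np.c_[x,np.cross(z,x),z])
def log():
    o=ctrl.get_obs(); 
    with open('log.jsonl','a') as f:f.write(json.dumps({k:np.asarray(v).tolist() for k,v in o.items()})+'\n')
    p,r=load();print('t',round(o['t'],2),'tcp',o['tool_pos'].round(4),'err mm',((o['tool_pos']-p)*1000).round(1),'rot err',np.degrees((r.inv()*R.from_rotvec(o['tool_rot'])).magnitude()).round(2),'q',o['q'].round(3),'F',o['contact_force'].round(1),'M',o['wrist_torque'].round(2),'op',round(float(o['opening']),4));return o
E
python3 - <<'E'
from h import *
save([.21,-.589,.231],toolR([0,0,-1],[np.cos(-1.228),np.sin(-1.228),0]))
log()
row([.42,.05,.36],toolR([0,0,-1],[np.cos(.6),np.sin(.6),0]))
E
```

```text
t 0.1 tcp [ 0.2099 -0.5881  0.2302] err mm [-0.1  0.9 -0.8] rot err 0.1 q [-1.347  0.053  1.614  0.     1.476 -0.119] F [0.8 0.4 0.1] M [ 0.   -0.    0.04] op 0.0853
turn [0.0, 0.0, -104.74] shift [-0.5312, -0.4126, -0.129] | need rows 16.4
```

jog_arm(
  deltas=[
    [[0,0,-6.5],[-0.03,-0.0233,-0.008],0.085],
    [[0,0,-13],[-0.06,-0.0467,-0.016],0.085],
    [[0,0,-19.5],[-0.09,-0.07,-0.024],0.085],
    [[0,0,-26],[-0.12,-0.0933,-0.032],0.085],
    [[0,0,-32.5],[-0.15,-0.1167,-0.04],0.085],
    [[0,0,-39],[-0.18,-0.14,-0.048],0.085],
    [[0,0,-45.5],[-0.21,-0.1633,-0.056],0.085],
    [[0,0,-52],[-0.24,-0.1867,-0.064],0.085],
    [[0,0,-58.5],[-0.27,-0.21,-0.072],0.085],
    [[0,0,-65],[-0.3,-0.2333,-0.08],0.085],
    [[0,0,-71.5],[-0.33,-0.2567,-0.088],0.085],
    [[0,0,-78],[-0.36,-0.28,-0.096],0.085],
  ],
)

```text
t: 1.1
tool_pos: [0.3527, -0.1536, 0.3273]
tool_rot: [3.134, 0.217, 0.0]
contact_force: [0.3, -0.1, -0.1]
opening: 0.085
```

Run:
```python
from h import *
applied([0,0,-78],[-.36,-.28,-.096])
log();row([.42,.06,.36],toolR([0,0,-1],[np.cos(.9),np.sin(.9),0]))
```

```text
t 1.1 tcp [ 0.3527 -0.1536  0.3273] err mm [-0.1  2.2  0.3] rot err 0.28 q [-0.605 -0.597  1.986  0.     1.753 -0.743] F [ 0.3 -0.1 -0.1] M [-0.01 -0.04  0.05] op 0.085
turn [0.0, 0.0, -43.93] shift [0.0954, -0.205, -0.033] | need rows 6.1
```

```bash
cat >> h.py <<'E'
BOX=(.6234,.2962,-.015)
def grasp(th=45,xg=-.009,zg=.105,ext=.022):
    x,y,w=BOX; Rb=R.from_rotvec([0,0,w]); t=np.radians(th)
    zd=Rb.apply([np.sin(t),0,-np.cos(t)]); G=Rb.apply([xg,0,zg])+[x,y,0]
    return G+ext*zd, toolR(zd,Rb.apply([0,1,0])), zd
E
python3 - <<'E'
from h import *
p,r,zd=grasp();print(p,zd)
pre=p-zd*.15;print('pre',pre)
row(pre,r)
row([.43,.18,.36],toolR([.3,.1,-1],[0.2,1,0]))
E
```

```text
[0.62995561 0.29610166 0.08944365] [ 0.70702723 -0.0106062  -0.70710678]
pre [0.52390153 0.29769259 0.19550967]
turn [-37.0, 31.88, -76.97] shift [0.23, -0.4267, 0.1315] | need rows 12.7
turn [-8.02, 16.96, -71.61] shift [0.1213, -0.3226, -0.033] | need rows 10.3
```

jog_arm(
  deltas=[
    [[-0.7,1.4,-6],[0.01,-0.027,-0.003],0.085],
    [[-1.3,2.8,-12],[0.02,-0.054,-0.006],0.085],
    [[-2,4.3,-18],[0.03,-0.081,-0.008],0.085],
    [[-2.7,5.7,-24],[0.04,-0.108,-0.011],0.085],
    [[-3.3,7.1,-30],[0.05,-0.135,-0.014],0.085],
    [[-4,8.5,-36],[0.06,-0.162,-0.017],0.085],
    [[-4.7,9.9,-42],[0.07,-0.189,-0.019],0.085],
    [[-5.3,11.3,-48],[0.08,-0.216,-0.022],0.085],
    [[-6,12.7,-54],[0.09,-0.243,-0.025],0.085],
    [[-6.7,14.2,-60],[0.1,-0.27,-0.028],0.085],
    [[-7.3,15.6,-66],[0.11,-0.297,-0.03],0.085],
    [[-8,17,-71.6],[0.1213,-0.3226,-0.033],0.085],
  ],
)

```text
t: 2.1
tool_pos: [0.4297, 0.1821, 0.3599]
tool_rot: [2.294, 1.931, 0.433]
contact_force: [1.0, 0.2, -0.3]
opening: 0.0849
```

Run:
```python
from h import *
applied([-8,17,-71.6],[.1213,-.3226,-.033])
log()
p,r,zd=grasp();row(p-zd*.15,r)
```

```text
t 2.1 tcp [0.4297 0.1821 0.3599] err mm [-0.3  2.  -0.1] rot err 0.33 q [ 0.222 -0.601  1.957  0.032  1.48  -1.176] F [ 1.   0.2 -0.3] M [-0.1   0.1  -0.03] op 0.0849
turn [-28.77, -3.12, -11.35] shift [0.1057, 0.0229, 0.195] | need rows 5.3
```

```bash
cat > kin.py <<'E'
from h import *
from scipy.optimize import least_squares
Z=[0,0,1];Y=[0,1,0]
rz=lambda a:R.from_rotvec([0,0,a]); ry=lambda a:R.from_rotvec([0,a,0])
def fk(q,L,s4=1):
    # L: a1,h,L2,a3,L3,e(lateral),d6
    a1,h,L2,a3,L3,e,d5,d6=L
    A=rz(q[0]);B=A*ry(q[1]);C=B*ry(q[2]);D=C*rz(s4*q[3]);E=D*ry(q[4]);F=E*rz(q[5])
    p=A.apply([a1,e,h])+B.apply([0,0,L2])+C.apply([a3,0,L3])+D.apply([0,d5,0])+E.apply([0,0,d6])
    return p,F
def data():
    return [json.loads(l) for l in open('log.jsonl')]
E
python3 - <<'E'
from kin import *
D=data()
for d in D:
    p,F=fk(d['q'],[0]*8); print((F.inv()*R.from_rotvec(d['tool_rot'])).as_rotvec().round(3))
def f(L): return np.r_[np.concatenate([fk(d['q'],L)[0]-d['tool_pos'] for d in D]),0.001*(np.array(L)-L0)]
L0=np.array([0,.3,.4,0,.4,.07,0,.25])
s=least_squares(f,L0);print(s.x.round(4),s.fun[:-8].round(5))
E
```

```text
[0.    0.    3.142]
[-0.    -0.     3.142]
[-0.     0.     3.142]
[0.0024 0.2309 0.4196 0.0806 0.6064 0.0701 0.0041 0.2811] [-2.e-05 -0.e+00  0.e+00 -1.e-05 -1.e-05 -0.e+00 -1.e-05  3.e-05 -0.e+00]
```

jog_arm(
  deltas=[
    [[-4.8,-0.5,-1.9],[0.018,0.004,0.033],0.085],
    [[-9.6,-1,-3.8],[0.035,0.008,0.065],0.085],
    [[-14.4,-1.6,-5.7],[0.053,0.0115,0.098],0.085],
    [[-19.2,-2.1,-7.6],[0.07,0.015,0.13],0.085],
    [[-24,-2.6,-9.5],[0.088,0.019,0.163],0.085],
    [[-28.8,-3.1,-11.35],[0.1057,0.0229,0.195],0.085],
    [[-28.8,-3.1,-11.35],[0.1057,0.0229,0.195],0.085],
  ],
)

```text
t: 2.68
tool_pos: [0.5192, 0.298, 0.1819]
tool_rot: [1.77, 1.759, 0.703]
contact_force: [-1.7, -1.9, -2.2]
opening: 0.085
```

Run:
```python
from kin import *
applied([-28.8,-3.1,-11.35],[.1057,.0229,.195])
log();D=data()
L0=np.array([0,.3,.4,0,.4,.07,0,.25])
def f(L): return np.r_[np.concatenate([fk(d['q'],L)[0]-d['tool_pos'] for d in D]),0.001*(np.array(L)-L0)]
s=least_squares(f,L0);print(s.x.round(4),abs(s.fun[:-8]).max())
p,r,zd=grasp();row(p,r)
s=get_image('side');t=get_image('top')
cv2.imwrite('pics/s1.png',s[:,:,::-1]);cv2.imwrite('pics/t1.png',t[:,:,::-1])
crop(s,380,150,540,345,3,'pics/s1c.png');crop(t,130,150,290,310,4,'pics/t1c.png')
```

```text
t 2.68 tcp [0.5192 0.298  0.1819] err mm [ -4.7   0.3 -13.6] rot err 1.08 q [ 0.582 -0.287  2.145 -0.647  0.717 -0.61 ] F [-1.7 -1.9 -2.2] M [ 0.04  0.47 -0.01] op 0.085
[0.     0.238  0.4264 0.0957 0.6099 0.0742 0.     0.2795] 9.400775290435703e-07
turn [0.03, -0.01, -0.01] shift [-0.0, -0.0001, 0.15] | need rows 3.6
```

View pics/s1c.png

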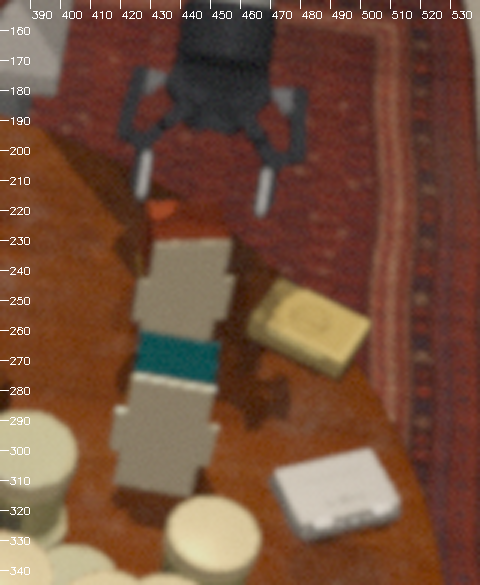

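View pics/t1c.png

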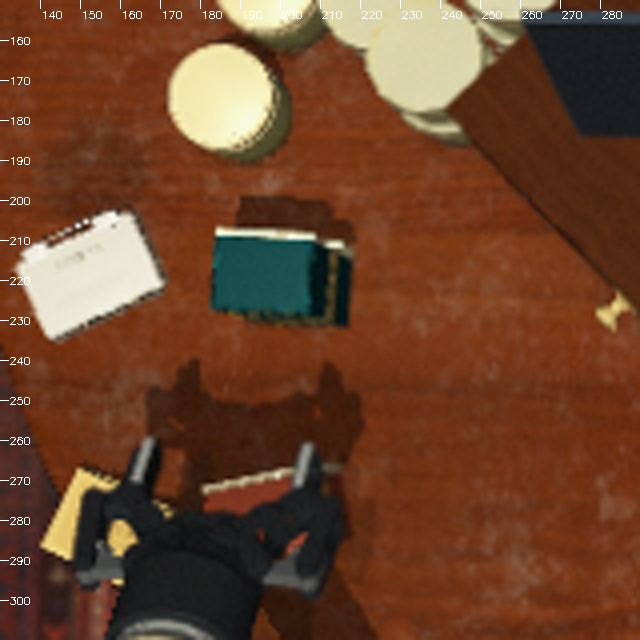

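The side view shows the open gripper above and behind the teal box: finger tips are at (427,215) and (463,215), and the teal top is at (440,268). The kinematic model now fits the logged poses to about 1 µm. I'll check whether the arm has settled, then plan joint-space reach for the grasp and the board.

```bash
cat >> kin.py <<'E'
LL=[0,.238,.4264,.0957,.6099,.0742,0,.2795]
D_=data()
_f=lambda L: np.r_[np.concatenate([fk(d['q'],L)[0]-d['tool_pos'] for d in D_]),1e-4*(np.array(L)-LL)]
LL=least_squares(_f,LL).x
FIX=R.from_rotvec([0,0,np.pi])
lo=np.array([-3.01,-1.01,.06,-1.02,.09,-3.14]);hi=np.array([3.01,2.22,2.58,4.17,2.62,3.14])
def ik(p,r,q0):
    def f(q):
        a,F=fk(q,LL);return np.r_[(a-p)*5,((F*FIX).inv()*r).as_rotvec()]
    s=least_squares(f,np.clip(q0,lo+1e-3,hi-1e-3),bounds=(lo,hi));return s.x,np.abs(s.fun).max()
E
python3 - <<'E'
from kin import *
o=log()
p,r,zd=grasp()
q,e=ik(p-zd*.15,r,o['q']);print('pre',q.round(3),e)
q,e=ik(p,r,o['q']);print('grasp',q.round(3),e)
q,e=ik(p+np.array([0,0,.12]),r,q);print('lift',q.round(3),e)
b=(.43308,-.14736,-1.38898); bx=np.array([np.cos(b[2]),np.sin(b[2]),0]);by=np.array([-bx[1],bx[0],0])
zb=-bx*np.sin(np.radians(45))-np.array([0,0,1])*np.sin(np.radians(45)) 
for mid in (.045,.121):
  c=np.array([b[0],b[1],0])+bx*mid
  # box local z->bx, local x->-Z ; local (x,z) rel mid
  G=c+bx*(.105-.068)+np.array([0,0,.006+.025+.009])
  for xd in (by,-by):
    for sd in ([-.5,.2,1.9,.5,1,-1],[-.5,.2,1.9,1.5,1,-1],[-.5,.2,1.9,3.5,1,1]):
      q,e=ik(G+.022*zb,toolR(zb,xd),sd);print(mid,xd.round(2),q.round(3),round(e,4))
E
```

```text
t 2.78 tcp [0.5223 0.2979 0.1917] err mm [-1.6  0.2 -3.8] rot err 0.44 q [ 0.578 -0.296  2.138 -0.64   0.721 -0.617] F [ 0.4 -1.2 -0. ] M [0.04 0.25 0.03] op 0.085
pre [ 0.577 -0.3    2.136 -0.641  0.72  -0.616] 9.603429163007604e-15
grasp [ 0.464  0.073  1.998 -0.794  0.474 -0.483] 2.356740191888918e-09
lift [ 0.464 -0.098  1.939 -0.565  0.654 -0.753] 3.3754110617678634e-12
0.045 [0.98 0.18 0.  ] [-0.821  0.394  1.747  0.393  1.691 -1.097] 0.0
0.045 [0.98 0.18 0.  ] [-0.821  0.394  1.747  0.393  1.691 -1.097] 0.0
0.045 [0.98 0.18 0.  ] [-0.472 -0.033  2.473  4.17   0.09   1.695] 1.2019
0.045 [-0.98 -0.18 -0.  ] [-0.584  0.231  1.815  0.163  1.489 -3.14 ] 0.8641
0.045 [-0.98 -0.18 -0.  ] [-0.821  0.394  1.747  0.393  1.691  2.045] 0.0
0.045 [-0.98 -0.18 -0.  ] [-0.821  0.394  1.747  0.393  1.691  2.045] 0.0
0.121 [0.98 0.18 0.  ] [-0.88   0.507  1.59   0.358  1.751 -1.128] 0.0
0.121 [0.98 0.18 0.  ] [-0.88   0.507  1.59   0.358  1.751 -1.128] 0.0
0.121 [0.98 0.18 0.  ] [-0.597  0.05   2.383  4.17   0.09   1.543] 1.2914
0.121 [-0.98 -0.18 -0.  ] [-0.693  0.384  1.641  0.178  1.588 -3.14 ] 0.9665
0.121 [-0.98 -0.18 -0.  ] [-0.88   0.507  1.59   0.358  1.751  2.014] 0.0
0.121 [-0.98 -0.18 -0.  ] [-0.88   0.507  1.59   0.358  1.751  2.014] 0.0
```

jog_arm(
  deltas=[
    [[0,0,0],[0,0,0.016],0.085],
    [[0,0,0],[0,0,0.034],0.085],
    [[0,0,0],[0,0,0.052],0.085],
    [[0,0,0],[0,0,0.07],0.085],
    [[0,0,0],[0,0,0.088],0.085],
    [[0,0,0],[0,0,0.106],0.085],
    [[0,0,0],[0,0,0.12],0.085],
    [[0,0,0],[0,0,0.132],0.085],
    [[0,0,0],[0,0,0.141],0.085],
    [[0,0,0],[0,0,0.147],0.085],
    [[0,0,0],[0,0,0.15],0.085],
    [[0,0,0],[0,0,0.15],0.085],
  ],
)

```text
t: 3.78
tool_pos: [0.6309, 0.2963, 0.091]
tool_rot: [1.771, 1.743, 0.725]
contact_force: [-1.2, -0.5, -0.7]
opening: 0.085
```

Run:
```python
from h import *
applied([0,0,0],[0,0,.15])
log()
s=get_image('side');t=get_image('top')
crop(s,380,190,500,330,4,'pics/s2c.png');crop(t,150,170,270,290,5,'pics/t2c.png')
```

```text
t 3.78 tcp [0.6309 0.2963 0.091 ] err mm [0.9 0.2 1.5] rot err 0.1 q [ 0.463  0.072  1.996 -0.794  0.475 -0.483] F [-1.2 -0.5 -0.7] M [0.02 0.31 0.01] op 0.085
```

View pics/s2c.png

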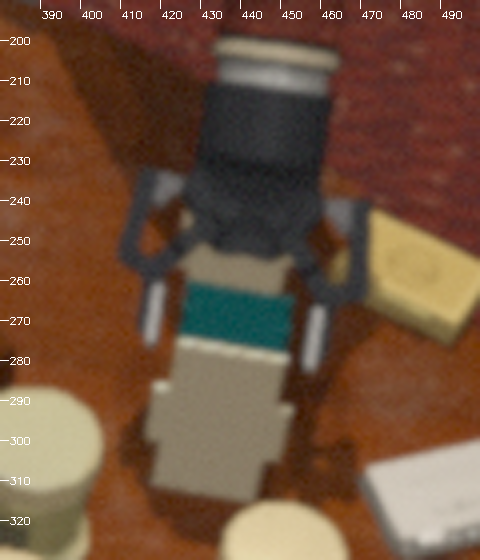

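View pics/t2c.png

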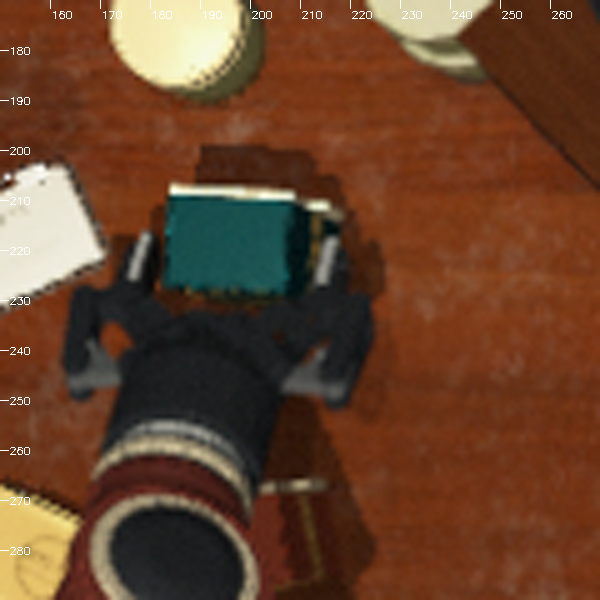

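The fingers straddle the lid with room on both sides: pads at (418,262) and (457,288) against lid edges at about 425 and 452. Closing now.

jog_arm(
  deltas=[
    [[0,0,0],[0,0,0],0.055],
    [[0,0,0],[0,0,0],0.055],
    [[0,0,0],[0,0,0],0.055],
    [[0,0,0],[0,0,0],0.05],
    [[0,0,0],[0,0,0],0.05],
    [[0,0,0],[0,0,0],0.05],
  ],
  squeeze=70,
)

```text
t: 4.38
tool_pos: [0.6304, 0.2969, 0.0908]
tool_rot: [1.77, 1.744, 0.725]
contact_force: [-3.9, -1.5, 5.9]
opening: 0.061
```

Run:
```python
from kin import *
o=log()
p,r=load()
row(p+[0,0,.06],r);row(p+[0,0,.2],r)
q,e=ik(p+[0,0,.2],r,o['q']);print(q.round(3),e)
q,e=ik([.45,.25,.33],r,o['q']);print(q.round(3),e)
```

```text
t 4.38 tcp [0.6304 0.2969 0.0908] err mm [0.4 0.8 1.3] rot err 0.08 q [ 0.465  0.072  1.997 -0.795  0.475 -0.483] F [-3.9 -1.5  5.9] M [-0.16  0.3  -0.09] op 0.061
turn [0.0, 0.0, 0.0] shift [0.0, 0.0424, -0.0424] | need rows 1.4
turn [0.0, 0.0, 0.0] shift [0.0, 0.1415, -0.1414] | need rows 4.8
[ 0.464 -0.171  1.867 -0.482  0.779 -0.863] 5.2735593669694936e-15
[ 0.577 -0.675  2.16  -0.482  1.018 -0.859] 1.882993760915497e-12
```

jog_arm(
  deltas=[
    [[0,0,0],[0,0.003,-0.003],0.05],
    [[0,0,0],[0,0.008,-0.008],0.05],
    [[0,0,0],[0,0.016,-0.016],0.05],
    [[0,0,0],[0,0.028,-0.028],0.05],
    [[0,0,0],[0,0.044,-0.044],0.05],
    [[0,0,0],[0,0.061,-0.061],0.05],
    [[0,0,0],[0,0.078,-0.078],0.05],
    [[0,0,0],[0,0.095,-0.095],0.05],
    [[0,0,0],[0,0.11,-0.11],0.05],
    [[0,0,0],[0,0.12,-0.12],0.05],
    [[0,0,0],[0,0.127,-0.127],0.05],
    [[0,0,0],[0,0.13,-0.13],0.05],
  ],
)

```text
t: 5.38
tool_pos: [0.6301, 0.2966, 0.2749]
tool_rot: [1.771, 1.744, 0.725]
contact_force: [-0.4, -0.1, -3.6]
opening: 0.0614
```

Run:
```python
from kin import *
applied([0,0,0],[0,.13,-.13])
o=log()
s=get_image('side');crop(s,360,90,520,330,3,'pics/s3c.png')
```

```text
t 5.38 tcp [0.6301 0.2966 0.2749] err mm [0.2 0.5 1.6] rot err 0.06 q [ 0.464 -0.16   1.882 -0.495  0.755 -0.844] F [-0.4 -0.1 -3.6] M [ 0.06  0.65 -0.  ] op 0.0614
```

View pics/s3c.png

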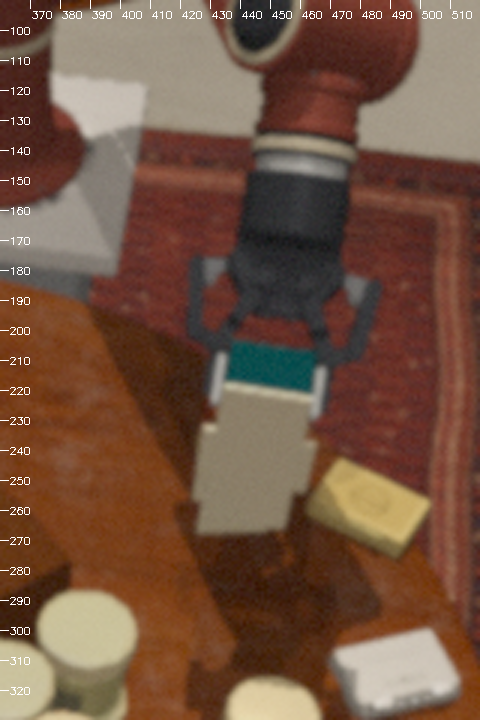

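```bash
cat >> kin.py <<'E'
# box origin & axes in tool frame, from the grasp moment
_pg,_rg,_zd=grasp()
_Rb=R.from_rotvec([0,0,-.015])
OFF=_rg.inv().apply(np.array([.6234,.2966,0])-np.array([.6304,.2967,.0908]))
RB=_rg.inv()*_Rb      # tool->box rot
B=(.43308,-.14736,-1.38898)
bx=np.array([np.cos(B[2]),np.sin(B[2]),0]);by=np.array([-bx[1],bx[0],0])
def boxpose(p,r): return p+r.apply(OFF), r*RB
def board_tool(mid,h,lat=0,B0=None):
    """tool pose so that tray_mid is at board x=mid, underside h above board"""
    Rbox=R.from_matrix(np.c_[[0,0,-1],by,bx])
    r=Rbox*RB.inv()
    tm=np.array([B[0],B[1],.006+h])+bx*mid+by*lat
    org=tm-Rbox.apply([.025,0,.068])
    return org-r.apply(OFF),r
def tm_of(p,r):
    o,Rb=boxpose(p,r);return o+Rb.apply([.025,0,.068])
E
python3 - <<'E'
from kin import *
from scipy.spatial.transform import Slerp
print('OFF',OFF.round(4),'block corner',[p2w('top',326,267,h).round(3) for h in(.05,.1,.15)])
p,r=load();o=ctrl.get_obs();q=o['q']
pb,rb=board_tool(.045,.05);print('hover',pb.round(4),ik(pb,rb,[-.82,.3,1.75,.39,1.69,-1.1]))
print('angle between',np.degrees((r.inv()*rb).magnitude()))
W=[(p,r),(np.array([.42,.2,.34]),r)]
s=Slerp([0,1],R.concatenate([r,rb]))
W+= [(np.array([.39,.02,.34]),s([.45])[0]),(np.array([.41,-.14,.28]),s([.8])[0]),(pb,rb)]
for i in range(1,len(W)):
    sl=Slerp([0,1],R.concatenate([W[i-1][1],W[i][1]]))
    for u in(.5,1):
        pp=W[i-1][0]*(1-u)+W[i][0]*u; rr=sl([u])[0]
        q,e=ik(pp,rr,q); ob,Rb=boxpose(pp,rr)
        c=np.array([Rb.apply([x,y,z])+ob for x in(-.025,.025) for y in(-.04,.04) for z in(0,.136)])
        print(i,u,pp.round(3),q.round(2),'%.1e'%e,'box min',c.min(0).round(3),'max',c.max(0).round(3))
row(*W[1])
E
```

```text
OFF [-0.0002 -0.0692  0.0593] block corner [array([ 0.509, -0.029,  0.05 ]), array([ 0.509, -0.029,  0.1  ]), array([ 0.509, -0.028,  0.15 ])]
hover [ 0.4455 -0.214   0.074 ] (array([-0.82147516,  0.31865442,  1.74177992,  0.39783618,  1.76567559,
       -1.06611987]), np.float64(2.7243832190215748e-15))
angle between 113.73000759466645
1 0.5 [0.525 0.248 0.307] [ 0.47 -0.49  2.09 -0.45  0.88 -0.91] 3.1e-10 box min [0.492 0.208 0.216] max [0.544 0.288 0.352]
1 1 [0.42 0.2  0.34] [ 0.49 -0.87  2.24 -0.4   1.08 -1.  ] 1.8e-13 box min [0.387 0.16  0.249] max [0.439 0.24  0.385]
2 0.5 [0.405 0.11  0.34 ] [ 0.09 -0.9   2.18 -0.    1.36 -1.15] 1.8e-10 box min [0.341 0.056 0.242] max [0.444 0.179 0.4  ]
2 1 [0.39 0.02 0.34] [-0.32 -0.77  2.09  0.25  1.65 -1.22] 2.0e-12 box min [ 0.308 -0.042  0.251] max [0.443 0.111 0.404]
3 0.5 [ 0.4  -0.06  0.31] [-0.57 -0.52  2.    0.33  1.78 -1.22] 1.2e-09 box min [ 0.316 -0.123  0.237] max [0.458 0.041 0.37 ]
3 1 [ 0.41 -0.14  0.28] [-0.73 -0.23  1.87  0.37  1.9  -1.15] 6.0e-10 box min [ 0.334 -0.2    0.231] max [ 0.466 -0.037  0.33 ]
4 0.5 [ 0.428 -0.177  0.177] [-0.78  0.02  1.84  0.38  1.82 -1.11] 1.1e-09 box min [ 0.36  -0.233  0.143] max [ 0.48  -0.076  0.219]
4 1 [ 0.446 -0.214  0.074] [-0.82  0.32  1.74  0.4   1.77 -1.07] 1.1e-15 box min [ 0.39  -0.266  0.056] max [ 0.493 -0.118  0.106]
turn [0.0, 0.0, 0.0] shift [-0.0992, -0.1002, -0.1946] | need rows 5.8
```

jog_arm(
  deltas=[
    [[0,0,0],[-0.005,-0.005,-0.01],0.05],
    [[0,0,0],[-0.013,-0.013,-0.025],0.05],
    [[0,0,0],[-0.023,-0.023,-0.045],0.05],
    [[0,0,0],[-0.033,-0.033,-0.065],0.05],
    [[0,0,0],[-0.044,-0.044,-0.086],0.05],
    [[0,0,0],[-0.055,-0.055,-0.107],0.05],
    [[0,0,0],[-0.066,-0.066,-0.129],0.05],
    [[0,0,0],[-0.076,-0.076,-0.149],0.05],
    [[0,0,0],[-0.085,-0.085,-0.167],0.05],
    [[0,0,0],[-0.093,-0.093,-0.183],0.05],
    [[0,0,0],[-0.098,-0.098,-0.192],0.05],
    [[0,0,0],[-0.099,-0.1,-0.195],0.05],
  ],
)

```text
t: 6.43
tool_pos: [0.4188, 0.2001, 0.3397]
tool_rot: [1.772, 1.745, 0.723]
contact_force: [0.2, -0.7, -2.2]
opening: 0.0611
```

Run:
```python
from kin import *
from scipy.spatial.transform import Slerp
applied([0,0,0],[-.099,-.1,-.195]);log()
pb,rb=board_tool(.045,.05);p,r=load()
s=Slerp([0,1],R.concatenate([r,rb]))
row([.39,.02,.34],s([.45])[0]);
for u in (.6,.65,.7):row([.41,-.05,.32],s([u])[0])
```

```text
t 6.43 tcp [0.4188 0.2001 0.3397] err mm [-1.  -0.1 -0.7] rot err 0.05 q [ 0.493 -0.87   2.245 -0.4    1.083 -1.   ] F [ 0.2 -0.7 -2.2] M [-0.    0.67  0.07] op 0.0611
turn [33.42, -0.01, 38.76] shift [-0.1806, -0.0194, -0.019] | need rows 7.1
turn [44.56, -0.02, 51.68] shift [-0.2503, -0.0187, 0.01] | need rows 9.5
turn [48.27, -0.02, 55.99] shift [-0.2503, -0.0187, 0.01] | need rows 10.3
turn [51.98, -0.02, 60.3] shift [-0.2503, -0.0187, 0.01] | need rows 11.1
```

jog_arm(
  deltas=[
    [[1.8,0,2.1],[-0.01,-0.0007,0.0004],0.05],
    [[4.5,0,5.2],[-0.025,-0.0019,0.001],0.05],
    [[8,0,9.3],[-0.045,-0.0034,0.002],0.05],
    [[12,0,14],[-0.068,-0.005,0.003],0.05],
    [[16,0,18.6],[-0.09,-0.007,0.004],0.05],
    [[20.5,0,23.8],[-0.115,-0.009,0.005],0.05],
    [[24.9,0,29],[-0.14,-0.0105,0.006],0.05],
    [[29.4,0,34.1],[-0.165,-0.012,0.007],0.05],
    [[33.8,0,39.3],[-0.19,-0.014,0.008],0.05],
    [[38.3,0,44.5],[-0.215,-0.016,0.009],0.05],
    [[42.3,0,49.1],[-0.238,-0.018,0.0095],0.05],
    [[44.5,0,51.7],[-0.25,-0.019,0.01],0.05],
  ],
)

```text
t: 7.43
tool_pos: [0.4101, -0.0529, 0.3178]
tool_rot: [-2.677, -1.021, -0.288]
contact_force: [-0.1, -0.1, -3.0]
opening: 0.0616
```

Run:
```python
from kin import *
applied([44.5,0,51.7],[-.25,-.019,.01]);log()
pb,rb=board_tool(.045,.15);row(pb,rb);pb,rb=board_tool(.045,.05);row(pb,rb)
```

```text
t 7.43 tcp [ 0.4101 -0.0529  0.3178] err mm [ 0.4 -3.2 -2. ] rot err 0.57 q [-0.531 -0.527  1.981  0.325  1.76  -1.209] F [-0.1 -0.1 -3. ] M [-0.32  0.12  0.03] op 0.0616
turn [29.73, -0.07, 34.47] shift [-0.1178, 0.1658, 0.0904] | need rows 6.4
turn [29.73, -0.07, 34.47] shift [-0.1456, 0.1824, 0.185] | need rows 7.1
```

jog_arm(
  deltas=[
    [[3,0,3.4],[-0.007,0.009,0.009],0.05],
    [[6.5,0,7.5],[-0.02,0.025,0.026],0.05],
    [[10,0,11.6],[-0.036,0.045,0.046],0.05],
    [[13.5,0,15.7],[-0.052,0.065,0.066],0.05],
    [[17,0,19.7],[-0.068,0.085,0.087],0.05],
    [[20.5,0,23.8],[-0.084,0.105,0.107],0.05],
    [[24,0,27.8],[-0.1,0.125,0.127],0.05],
    [[26.5,0,30.8],[-0.115,0.144,0.146],0.05],
    [[28.5,0,33],[-0.128,0.161,0.163],0.05],
    [[29.5,0,34.2],[-0.138,0.173,0.175],0.05],
    [[29.7,0,34.5],[-0.144,0.18,0.183],0.05],
    [[29.7,0,34.5],[-0.1456,0.1824,0.185],0.05],
  ],
)

```text
t: 8.43
tool_pos: [0.4445, -0.2141, 0.0697]
tool_rot: [-2.347, -0.208, 0.092]
contact_force: [-0.2, 1.0, -3.6]
opening: 0.0617
```

Run:
```python
from kin import *
applied([29.7,0,34.5],[-.1456,.1824,.185]);log()
s=get_image('side');t=get_image('top')
crop(s,140,150,340,300,4,'pics/s4c.png');crop(t,340,230,500,340,5,'pics/t4c.png')
```

```text
t 8.43 tcp [ 0.4445 -0.2141  0.0697] err mm [-1.1 -0.1 -4.3] rot err 0.32 q [-0.823  0.325  1.743  0.397  1.761 -1.065] F [-0.2  1.  -3.6] M [-0.74 -0.12  0.03] op 0.0617
```

View pics/s4c.png

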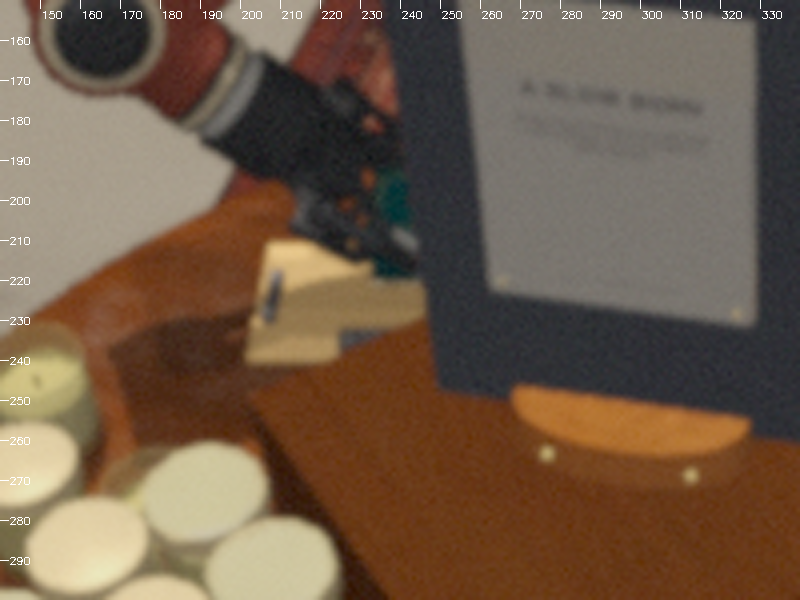

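View pics/t4c.png

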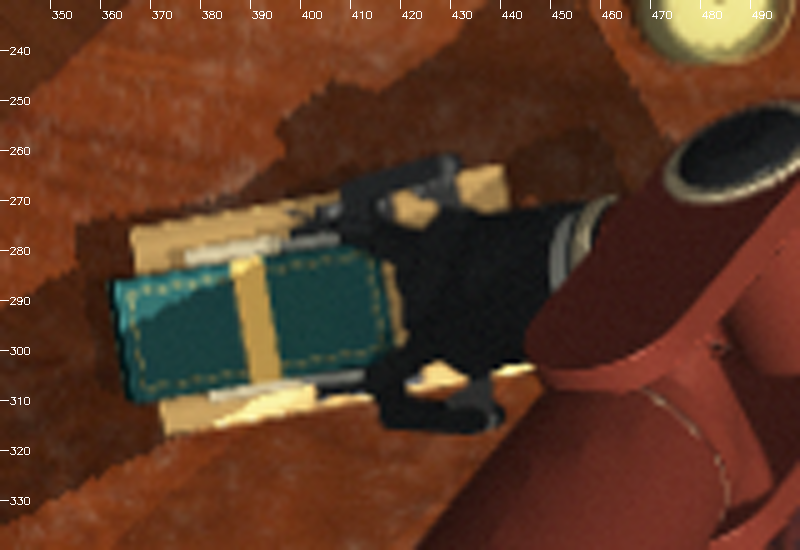

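Run:
```python
from kin import *
o=log();p,r=o['tool_pos'],R.from_rotvec(o['tool_rot'])
ob,Rb=boxpose(p,r)
pts=np.array([(-25,31,0),(-25,-31,0),(-25,31,136),(-25,-31,136),(-25,31,68),(-25,-31,68),(25,31,0),(25,40,43),(25,-40,43)])*.001
print(w2p('top',Rb.apply(pts)+ob).round(1).tolist())
print('box z axis',Rb.apply([0,0,1]).round(3),'bx',bx.round(3),'x',Rb.apply([1,0,0]).round(3))
tm=tm_of(p,r)-[B[0],B[1],.006];print('tm in board',tm@bx,tm@by,tm[2])
t=get_image('top');crop(t,352,262,432,322,10,'pics/t5c.png')
```

```text
t 8.53 tcp [ 0.4453 -0.2137  0.0725] err mm [-0.3  0.3 -1.5] rot err 0.13 q [-0.822  0.32   1.743  0.398  1.764 -1.065] F [ 0.1 -0.5 -2.9] M [-0.76 -0.16  0.01] op 0.0613
[[361.9, 287.5], [366.0, 312.0], [415.1, 278.5], [419.3, 302.9], [388.6, 283.0], [392.7, 307.5], [360.2, 286.8], [376.0, 280.7], [381.1, 311.2]]
box z axis [ 0.179 -0.984 -0.001] bx [ 0.181 -0.984  0.   ] x [-0.001  0.001 -1.   ]
tm in board 0.04461009518788026 -0.00018746748898184514 0.04855586694884823
```

View pics/t5c.png

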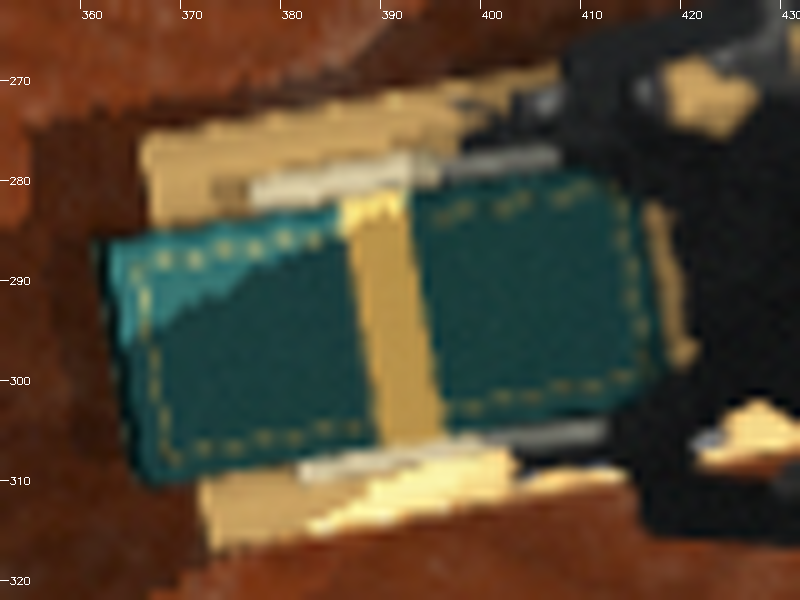

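Run:
```python
from kin import *
t=cv2.imread('pics/top0.png')[:,:,::-1]
L=np.array([(x,y,z) for x in(100,142) for y,z in((35.5,15),(-35.5,15),(42,15),(-42,15))])*.001
W=np.array([B[0],B[1],0])+np.outer(L[:,0],bx)+np.outer(L[:,1],by)+np.outer(L[:,2],[0,0,1])
print(w2p('top',W).round(1).tolist())
crop(t,393,262,428,314,14,'pics/clips.png')
```

```text
[[404.2, 276.9], [408.6, 303.2], [403.7, 274.5], [409.1, 305.6], [419.5, 274.3], [424.0, 300.5], [419.1, 271.9], [424.4, 302.9]]
```

View pics/clips.png

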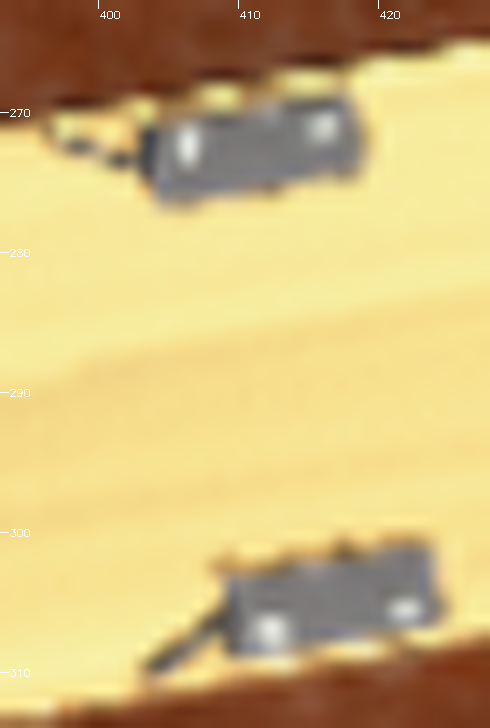

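Run:
```python
from kin import *
row(*board_tool(.045,.006,lat=-.002))
```

```text
turn [0.01, -0.08, -0.01] shift [-0.002, 0.0311, 0.0311] | need rows 1.1
```

jog_arm(
  deltas=[
    [[0,0,0],[0,0.003,0.003],0.05],
    [[0,0,0],[-0.001,0.009,0.009],0.05],
    [[0,0,0],[-0.002,0.016,0.016],0.05],
    [[0,0,0],[-0.002,0.022,0.022],0.05],
    [[0,0,0],[-0.002,0.027,0.027],0.05],
    [[0,0,0],[-0.002,0.03,0.03],0.05],
    [[0,0,0],[-0.002,0.031,0.031],0.05],
    [[0,0,0],[-0.002,0.031,0.031],0.05],
  ],
)

```text
t: 9.25
tool_pos: [0.4434, -0.2137, 0.03]
tool_rot: [-2.347, -0.213, 0.088]
contact_force: [0.4, -0.2, -3.0]
opening: 0.0614
```

Run:
```python
from kin import *
applied([0,0,0],[-.002,.031,.031])
t=get_image('top')
o=log();p,r=o['tool_pos'],R.from_rotvec(o['tool_rot'])
ob,Rb=boxpose(p,r)
pts=np.array([(-25,31,0),(-25,-31,0),(-25,31,136),(-25,-31,136),(-25,31,68),(-25,-31,68),(25,40,43),(25,-40,43)])*.001
print(w2p('top',Rb.apply(pts)+ob).round(1).tolist())
tm=tm_of(p,r)-[B[0],B[1],.006];print('tm in board',tm@bx,tm@by,tm[2])
crop(t,355,262,435,322,10,'pics/t6c.png')
```

```text
t 9.3 tcp [ 0.4437 -0.2139  0.0304] err mm [0.1 0.4 0.2] rot err 0.02 q [-0.824  0.384  1.748  0.393  1.701 -1.096] F [ 0.2 -0.4 -2.5] M [-0.77 -0.11 -0.03] op 0.0611
[[360.6, 287.6], [364.6, 311.4], [412.3, 278.8], [416.3, 302.5], [386.5, 283.2], [390.5, 307.0], [374.3, 280.9], [379.3, 310.5]]
tm in board 0.04459981974769504 -0.001775038947399624 0.006434251821762464
```

View pics/t6c.png

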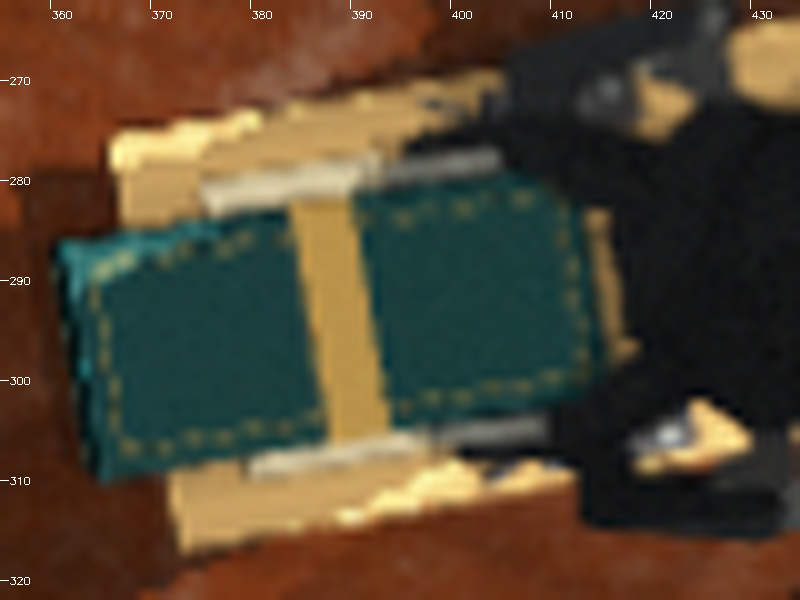

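Run:
```python
from kin import *
for px in ((361.2,286.3),(364.8,310),(385,282.2),(389,306.3),(363,298.15)):
    w=p2w('top',*px,.0624)-[B[0],B[1],0];print(px,(w@bx).round(4),(w@by).round(4))
```

```text
(361.2, 286.3) -0.0212 0.0323
(364.8, 310) -0.0222 -0.0293
(385, 282.2) 0.0412 0.0324
(389, 306.3) 0.041 -0.0305
(363, 298.15) -0.0217 0.0015
```

jog_arm(
  deltas=[
    [[0,0,0],[-0.0006,0.001,0.001],0.05],
    [[0,0,0],[-0.0012,0.002,0.002],0.05],
    [[0,0,0],[-0.0012,0.003,0.003],0.05],
    [[0,0,0],[-0.0012,0.0038,0.0038],0.05],
    [[0,0,0],[-0.0012,0.0045,0.0045],0.05],
    [[0,0,0],[-0.0012,0.0045,0.0045],0.05],
  ],
)

```text
t: 9.8
tool_pos: [0.4426, -0.2143, 0.0246]
tool_rot: [-2.348, -0.213, 0.087]
contact_force: [-1.4, -1.4, -1.1]
opening: 0.0612
```

Run:
```python
from kin import *
applied([0,0,0],[-.0012,.0045,.0045])
o=log();p,r=o['tool_pos'],R.from_rotvec(o['tool_rot'])
tm=tm_of(p,r)-[B[0],B[1],.006];print('tm in board',tm@bx,tm@by,tm[2])
```

```text
t 9.8 tcp [ 0.4426 -0.2143  0.0246] err mm [0.1 0.2 0.8] rot err 0.03 q [-0.826  0.392  1.749  0.391  1.692 -1.101] F [-1.4 -1.4 -1.1] M [-0.44 -0.09  0.15] op 0.0612
tm in board 0.04477899123475413 -0.002955397740538684 0.0006103000317332612
```

Run:
```python
from kin import *
p,r=load();print('bx in tool',r.inv().apply(bx).round(4),'by',r.inv().apply(by).round(4),'up',r.inv().apply([0,0,1]).round(4))
```

```text
bx in tool [ 0.0011  0.7072 -0.707 ] by [ 1.0e+00 -3.0e-04  1.3e-03] up [ 7.000e-04 -7.070e-01 -7.072e-01]
```

jog_arm(
  deltas=[
    [[0,0,0],[0,0.001,-0.001],0.05],
    [[0,0,0],[0,0.003,-0.003],0.05],
    [[0,0,0],[0,0.005,-0.005],0.05],
    [[0,0,0],[0,0.0075,-0.0075],0.05],
    [[0,0,0],[0,0.01,-0.01],0.05],
    [[0,0,0],[0,0.0125,-0.0125],0.05],
    [[0,0,0],[0,0.015,-0.015],0.05],
    [[0,0,0],[0,0.017,-0.017],0.05],
    [[0,0,0],[0,0.018,-0.018],0.05],
    [[0,0,0],[0,0.018,-0.018],0.05],
  ],
)

```text
t: 10.63
tool_pos: [0.4473, -0.2397, 0.0245]
tool_rot: [-2.348, -0.213, 0.087]
contact_force: [-1.4, 1.7, 3.6]
opening: 0.0611
```

```bash
cat >> kin.py <<'E'
def chk():
    o=log();p,r=o['tool_pos'],R.from_rotvec(o['tool_rot'])
    tm=tm_of(p,r)-[B[0],B[1],.006];F=o['contact_force'];print('tm in board mm',(tm@bx*1e3).round(2),(tm@by*1e3).round(2),(tm[2]*1e3).round(2),'F bx/by/z',(F@bx).round(1),(F@by).round(1),F[2].round(1))
    return o
E
python3 - <<'E'
from kin import *
applied([0,0,0],[0,.018,-.018]);chk()
t=get_image('top');crop(t,355,262,435,322,10,'pics/t7c.png')
E
```

```text
t 10.63 tcp [ 0.4473 -0.2397  0.0245] err mm [ 0.3 -0.1  0.6] rot err 0.02 q [-0.847  0.43   1.698  0.379  1.711 -1.112] F [-1.4  1.7  3.6] M [ 0.47 -0.13  0.21] op 0.0611
tm in board mm 70.57 -2.91 0.45 F bx/by/z -1.9 -1.0 3.6
```

View pics/t7c.png

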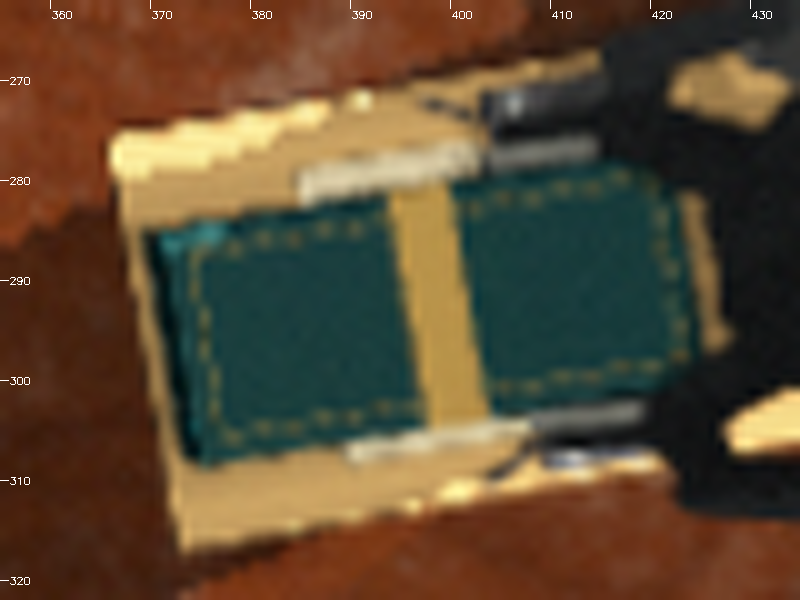

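Run:
```python
from kin import *
t=get_image('top');crop(t,380,265,420,315,12,'pics/t8c.png')
```

```text
(no output)
```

View pics/t8c.png

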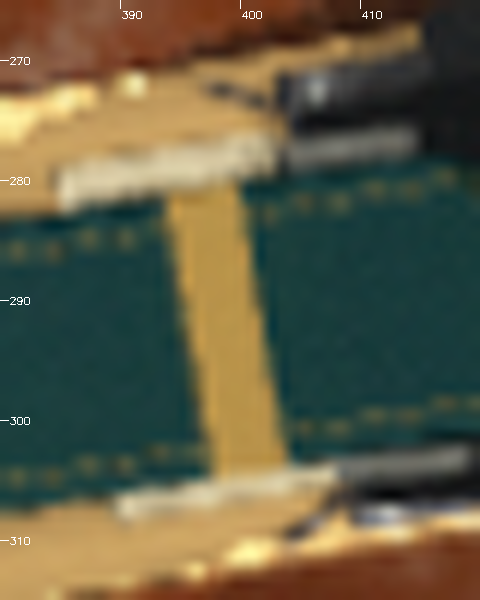

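Run:
```python
from kin import *
for px in ((385,279.3),(393,278),(402,276.2),(390,308.0),(397,306.6),(404,305.3)):
    w=p2w('top',*px,.010)-[B[0],B[1],0];print(px,(w@bx).round(4),(w@by).round(4))
```

```text
(385, 279.3) 0.0488 0.0376
(393, 278) 0.0706 0.0375
(402, 276.2) 0.0954 0.0382
(390, 308.0) 0.0492 -0.0401
(397, 306.6) 0.0683 -0.0396
(404, 305.3) 0.0875 -0.0394
```

jog_arm(
  deltas=[
    [[0,0,0],[0.0003,0.001,-0.001],0.05],
    [[0,0,0],[0.0006,0.0025,-0.0025],0.05],
    [[0,0,0],[0.0006,0.0045,-0.0045],0.05],
    [[0,0,0],[0.0006,0.0065,-0.0065],0.05],
    [[0,0,0],[0.0006,0.0085,-0.0085],0.05],
    [[0,0,0],[0.0006,0.0105,-0.0105],0.05],
    [[0,0,0],[0.0006,0.012,-0.012],0.05],
    [[0,0,0],[0.0006,0.012,-0.012],0.05],
  ],
)

```text
t: 11.4
tool_pos: [0.4507, -0.2557, 0.0244]
tool_rot: [-2.347, -0.213, 0.087]
contact_force: [-1.5, 3.5, 5.2]
opening: 0.0615
```

Run:
```python
from kin import *
applied([0,0,0],[.0006,.012,-.012]);chk()
```

```text
t 11.4 tcp [ 0.4507 -0.2557  0.0244] err mm [0.1 0.5 0.6] rot err 0.06 q [-0.859  0.455  1.663  0.371  1.725 -1.119] F [-1.5  3.5  5.2] M [ 0.72 -0.02  0.22] op 0.0615
tm in board mm 86.94 -2.41 0.43 F bx/by/z -3.7 -0.9 5.2
```

jog_arm(
  deltas=[
    [[0,0,0],[0,0.001,-0.001],0.05],
    [[0,0,0],[0,0.003,-0.003],0.05],
    [[0,0,0],[0,0.005,-0.005],0.05],
    [[0,0,0],[0,0.007,-0.007],0.05],
    [[0,0,0],[0,0.009,-0.009],0.05],
    [[0,0,0],[0,0.011,-0.011],0.05],
    [[0,0,0],[0,0.013,-0.013],0.05],
    [[0,0,0],[0,0.015,-0.015],0.05],
    [[0,0,0],[0,0.0165,-0.0165],0.05],
    [[0,0,0],[0,0.017,-0.017],0.05],
    [[0,0,0],[0,0.017,-0.017],0.05],
  ],
)

```text
t: 12.32
tool_pos: [0.455, -0.2792, 0.0244]
tool_rot: [-2.347, -0.214, 0.087]
contact_force: [-1.2, 3.8, 4.8]
opening: 0.0615
```

Run:
```python
from kin import *
applied([0,0,0],[0,.017,-.017]);chk()
t=get_image('top');crop(t,360,255,460,325,8,'pics/t9c.png')
```

```text
t 12.32 tcp [ 0.455  -0.2792  0.0244] err mm [0.1 0.7 0.6] rot err 0.08 q [-0.877  0.491  1.612  0.361  1.744 -1.128] F [-1.2  3.8  4.8] M [ 0.77 -0.1   0.24] op 0.0615
tm in board mm 110.8 -2.42 0.46 F bx/by/z -3.9 -0.5 4.8
```

View pics/t9c.png

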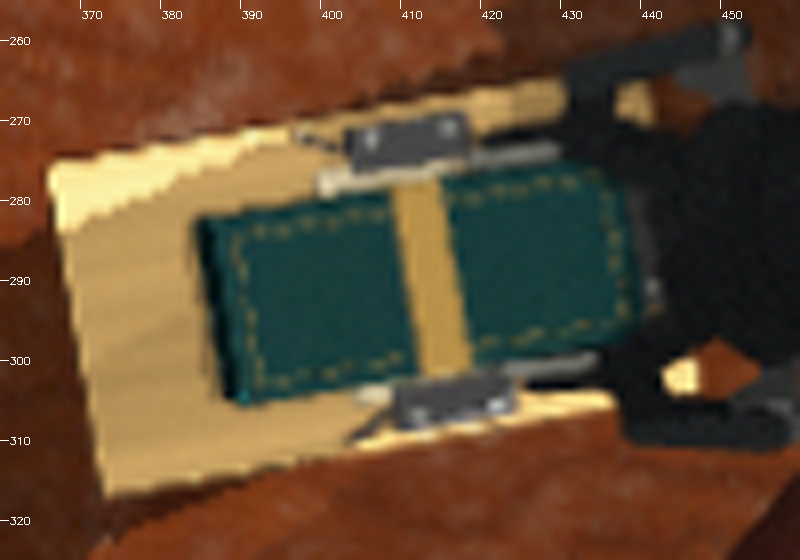

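jog_arm(
  deltas=[
    [[0,0,0],[0,0.001,-0.001],0.05],
    [[0,0,0],[0,0.002,-0.002],0.05],
    [[0,0,0],[0,0.003,-0.003],0.05],
    [[0,0,0],[0,0.004,-0.004],0.05],
    [[0,0,0],[0,0.0048,-0.0048],0.05],
    [[0,0,0],[0,0.0052,-0.0052],0.05],
    [[0,0,0],[0,0.0052,-0.0052],0.05],
  ],
)

```text
t: 12.95
tool_pos: [0.4563, -0.2862, 0.0245]
tool_rot: [-2.347, -0.214, 0.088]
contact_force: [-0.6, 3.5, 5.3]
opening: 0.0615
```

Run:
```python
from kin import *
applied([0,0,0],[0,.0052,-.0052]);chk()
```

```text
t 12.95 tcp [ 0.4563 -0.2862  0.0245] err mm [0.  0.8 0.6] rot err 0.09 q [-0.882  0.502  1.597  0.358  1.75  -1.131] F [-0.6  3.5  5.3] M [ 0.84 -0.05  0.24] op 0.0615
tm in board mm 117.97 -2.44 0.49 F bx/by/z -3.5 0.0 5.3
```

jog_arm(
  deltas=[
    [[0,0,0],[0,0.0006,-0.0006],0.05],
    [[0,0,0],[0,0.0012,-0.0012],0.05],
    [[0,0,0],[0,0.0018,-0.0018],0.05],
    [[0,0,0],[0,0.0018,-0.0018],0.05],
  ],
)

```text
t: 13.28
tool_pos: [0.4565, -0.2874, 0.0245]
tool_rot: [-2.343, -0.214, 0.088]
contact_force: [-1.8, 8.6, 6.3]
opening: 0.0613
```

Run:
```python
from kin import *
applied([0,0,0],[0,.0018,-.0018]);chk()
```

```text
t 13.28 tcp [ 0.4565 -0.2874  0.0245] err mm [-0.2  2.1  0.7] rot err 0.29 q [-0.883  0.506  1.592  0.358  1.755 -1.132] F [-1.8  8.6  6.3] M [1.28 0.04 0.12] op 0.0613
tm in board mm 119.13 -2.49 0.63 F bx/by/z -8.7 -0.2 6.3
```

Run:
```python
from kin import *
chk();o=ctrl.get_obs();q=o['q'];p,r=load()
pr=p-.11*r.apply([0,0,1]);print(pr,ik(pr,r,q))
c=np.array([B[0],B[1],0])+bx*.1205-by*.00245
rd=toolR([0,0,-1],by)
for h in (.16,.021,.14):print(h,c+[0,0,h],ik(c+[0,0,h],rd,q))
for s in (-.13,.13): # lid spots
    pass
save(p,r); row(pr,r)
```

```text
t 13.28 tcp [ 0.4565 -0.2874  0.0245] err mm [-0.2  2.1  0.7] rot err 0.29 q [-0.883  0.506  1.592  0.358  1.755 -1.132] F [-1.8  8.6  6.3] M [1.28 0.04 0.12] op 0.0613
tm in board mm 119.13 -2.49 0.63 F bx/by/z -8.7 -0.2 6.3
[ 0.47065373 -0.36611088  0.10163633] (array([-0.93487766,  0.53019801,  1.40459867,  0.33760163,  1.91924154,
       -1.1187236 ]), np.float64(1.3877787807814457e-16))
0.16 [ 0.45245874 -0.26631679  0.16      ] (array([-6.73797604e-01, -1.33267408e-01,  1.91472616e+00, -7.94687006e-10,
        1.36013391e+00, -8.55613931e-01]), np.float64(4.0398220079842794e-09))
0.021 [ 0.45245874 -0.26631679  0.021     ] (array([-6.73797605e-01,  4.84966516e-02,  1.99602199e+00, -6.97433719e-16,
        1.09707401e+00, -8.55613932e-01]), np.float64(4.631711680858075e-15))
0.14 [ 0.45245874 -0.26631679  0.14      ] (array([-6.73797605e-01, -1.13121671e-01,  1.93137752e+00, -2.25962712e-10,
        1.32333680e+00, -8.55613931e-01]), np.float64(1.4254437382831884e-09))
turn [0.0, 0.0, 0.0] shift [-0.0, 0.0, -0.11] | need rows 2.6
```

jog_arm(
  deltas=[
    [[0,0,0],[0,0,0],0.05],
    [[0,0,0],[0,0,0],0.05],
    [[0,0,0],[0,-0.0008,0.0008],0.062],
    [[0,0,0],[0,-0.0008,0.0008],0.07],
    [[0,0,0],[0,-0.0008,0.0008],0.085],
    [[0,0,0],[0,-0.0008,0.0008],0.085],
    [[0,0,0],[0,-0.0008,0.0008],0.085],
    [[0,0,0],[0,-0.0008,0.0008],0.085],
  ],
)

```text
t: 13.95
tool_pos: [0.4567, -0.2886, 0.024]
tool_rot: [-2.349, -0.213, 0.087]
contact_force: [0.6, -0.4, -0.2]
opening: 0.0853
```

Run:
```python
from kin import *
applied([0,0,0],[0,-.0008,.0008]);chk()
t=get_image('top');crop(t,360,255,460,325,8,'pics/t10c.png')
```

```text
t 13.95 tcp [ 0.4567 -0.2886  0.024 ] err mm [ 0.1 -0.1  0.2] rot err 0.06 q [-0.884  0.505  1.593  0.356  1.75  -1.131] F [ 0.6 -0.4 -0.2] M [-0.3  -0.03 -0.  ] op 0.0853
tm in board mm 120.35 -2.49 -0.02 F bx/by/z 0.5 0.5 -0.2
```

View pics/t10c.png

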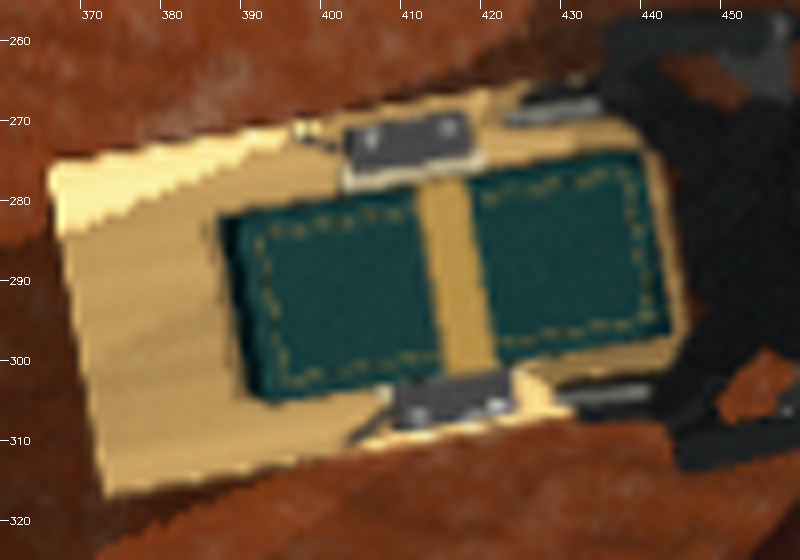

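jog_arm(
  deltas=[
    [[0,0,0],[0,0,-0.008],0.085],
    [[0,0,0],[0,0,-0.025],0.085],
    [[0,0,0],[0,0,-0.05],0.085],
    [[0,0,0],[0,0,-0.075],0.085],
    [[0,0,0],[0,0,-0.1],0.085],
    [[0,0,0],[0,0,-0.11],0.085],
  ],
)

```text
t: 14.5
tool_pos: [0.4717, -0.368, 0.1052]
tool_rot: [-2.354, -0.213, 0.083]
contact_force: [1.1, -0.4, 1.0]
opening: 0.085
```

Run:
```python
from kin import *
applied([0,0,0],[0,0,-.11]);log()
c=np.array([B[0],B[1],0])+bx*.1205-by*.00245
row(c+[0,0,.13],toolR([0,0,-1],by))
t=get_image('top');crop(t,360,255,460,325,8,'pics/t11c.png')
```

```text
t 14.5 tcp [ 0.4717 -0.368   0.1052] err mm [ 1.2 -3.   3.6] rot err 0.35 q [-0.936  0.526  1.401  0.338  1.92  -1.118] F [ 1.1 -0.4  1. ] M [-0.35 -0.04 -0.02] op 0.085
turn [-44.99, -0.07, -0.04] shift [0.0001, -0.091, 0.0509] | need rows 6.3
```

View pics/t11c.png

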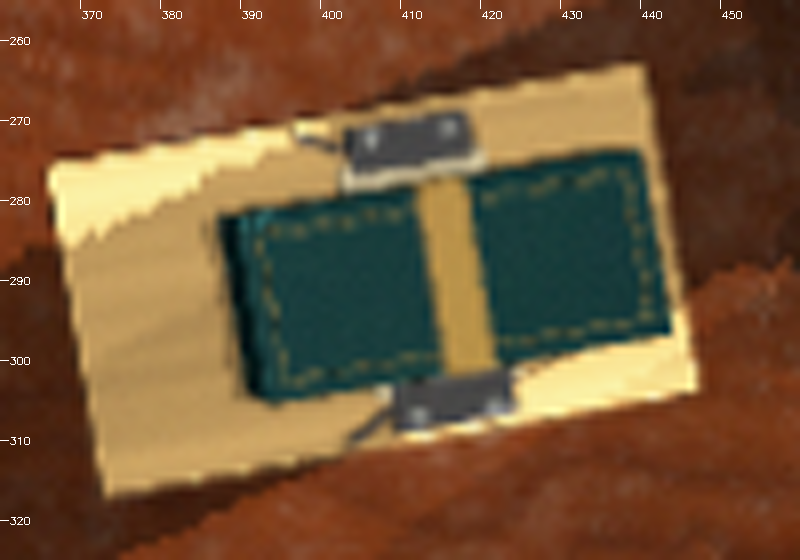

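jog_arm(
  deltas=[
    [[-4,0,0],[0,-0.007,0.003],0.085],
    [[-10,0,0],[0,-0.02,0.008],0.085],
    [[-16.5,0,0],[0,-0.034,0.016],0.085],
    [[-23,0,0],[0,-0.048,0.025],0.085],
    [[-29.5,0,0],[0,-0.062,0.033],0.085],
    [[-36,0,0],[0,-0.076,0.042],0.085],
    [[-42,0,0],[0,-0.087,0.048],0.085],
    [[-45,0,0],[0,-0.091,0.051],0.085],
    [[-45,0,0],[0,-0.091,0.051],0.085],
  ],
)

```text
t: 15.3
tool_pos: [0.4515, -0.2622, 0.1296]
tool_rot: [3.128, 0.29, 0.001]
contact_force: [-0.9, -0.1, -0.1]
opening: 0.085
```

Run:
```python
from kin import *
applied([-45,0,0],[0,-.091,.051]);log()
for px in ((388.5,281.8),(440,274),(443.5,296.5),(392.5,305)):
    w=p2w('top',*px,.056)-[B[0],B[1],0];print(px,(w@bx*1e3).round(1),(w@by*1e3).round(1))
c=np.array([B[0],B[1],0])+bx*.1205-by*.00245
row(c+[0,0,.021],toolR([0,0,-1],by))
```

```text
t 15.3 tcp [ 0.4515 -0.2622  0.1296] err mm [-0.8  4.  -0.4] rot err 0.23 q [-0.669 -0.109  1.946  0.     1.304 -0.854] F [-0.9 -0.1 -0.1] M [ 0.03  0.   -0.03] op 0.085
(388.5, 281.8) 51.2 31.6
(440, 274) 187.7 28.9
(443.5, 296.5) 186.7 -30.3
(392.5, 305) 51.3 -29.3
turn [0.01, -0.04, -0.06] shift [-0.0, 0.0001, 0.1089] | need rows 2.6
```

jog_arm(
  deltas=[
    [[0,0,0],[0,0,0.008],0.085],
    [[0,0,0],[0,0,0.022],0.085],
    [[0,0,0],[0,0,0.038],0.085],
    [[0,0,0],[0,0,0.054],0.085],
    [[0,0,0],[0,0,0.07],0.085],
    [[0,0,0],[0,0,0.084],0.085],
    [[0,0,0],[0,0,0.095],0.085],
    [[0,0,0],[0,0,0.103],0.085],
    [[0,0,0],[0,0,0.107],0.085],
    [[0,0,0],[0,0,0.1085],0.085],
    [[0,0,0],[0,0,0.1085],0.085],
  ],
)

```text
t: 16.22
tool_pos: [0.4526, -0.2661, 0.0216]
tool_rot: [-3.129, -0.283, -0.001]
contact_force: [0.4, 0.3, 0.0]
opening: 0.0852
```

Run:
```python
from kin import *
applied([0,0,0],[0,0,.1085]);log()
```

```text
t 16.22 tcp [ 0.4526 -0.2661  0.0216] err mm [0.1 0.1 0.2] rot err 0.02 q [-6.740e-01  4.700e-02  1.996e+00  1.000e-03  1.098e+00 -8.540e-01] F [0.4 0.3 0. ] M [-0.02 -0.02 -0.01] op 0.0852
```

jog_arm(
  deltas=[
    [[0,0,0],[0,0,0],0.07],
    [[0,0,0],[0,0,0],0.06],
    [[0,0,0],[0,0,0],0.05],
    [[0,0,0],[0,0,0],0.05],
    [[0,0,0],[0,0,0],0.05],
    [[0,0,0],[0,0,0],0.05],
  ],
  squeeze=80,
)

```text
t: 16.72
tool_pos: [0.4533, -0.2663, 0.0231]
tool_rot: [3.127, 0.284, 0.003]
contact_force: [-2.2, 0.8, 5.6]
opening: 0.0608
```

Run:
```python
from kin import *
log()
t=get_image('top');s=get_image('side');crop(t,360,230,470,325,7,'pics/t12c.png')
```

```text
t 16.72 tcp [ 0.4533 -0.2663  0.0231] err mm [ 0.8 -0.1  1.7] rot err 0.1 q [-6.730e-01  4.500e-02  1.995e+00  1.000e-03  1.099e+00 -8.540e-01] F [-2.2  0.8  5.6] M [ 0.18  0.36 -0.03] op 0.0608
```

View pics/t12c.png

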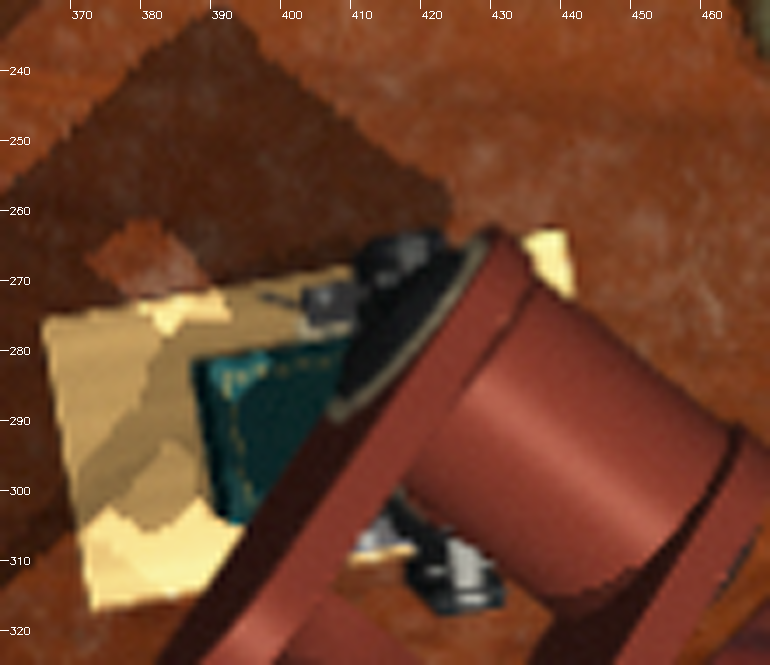

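jog_arm(
  deltas=[
    [[0,0,0],[0,0,-0.002],0.05],
    [[0,0,0],[0,0,-0.005],0.05],
    [[0,0,0],[0,0,-0.009],0.05],
    [[0,0,0],[0,0,-0.013],0.05],
    [[0,0,0],[0,0,-0.017],0.05],
    [[0,0,0],[0,0,-0.017],0.05],
  ],
)

```text
t: 17.32
tool_pos: [0.4521, -0.2654, 0.0388]
tool_rot: [-3.128, -0.284, 0.001]
contact_force: [-0.4, 1.8, -5.3]
opening: 0.0608
```

Run:
```python
from kin import *
applied([0,0,0],[0,0,-.017]);log()
t=get_image('top');crop(t,360,230,470,325,7,'pics/t13c.png')
```

```text
t 17.32 tcp [ 0.4521 -0.2654  0.0388] err mm [-0.4  0.9  0.4] rot err 0.09 q [-6.730e-01  1.800e-02  1.992e+00  1.000e-03  1.133e+00 -8.540e-01] F [-0.4  1.8 -5.3] M [ 0.27  0.15 -0.02] op 0.0608
```

View pics/t13c.png

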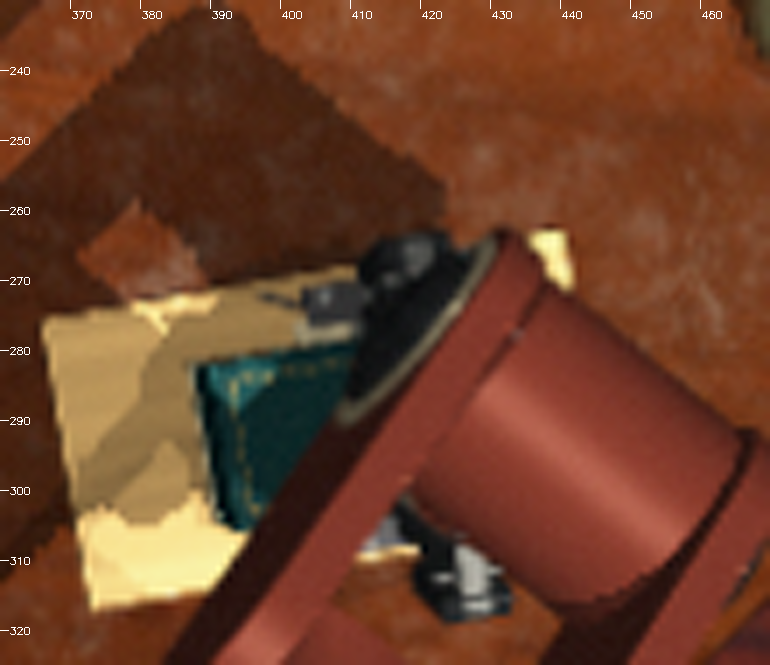

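jog_arm(
  deltas=[
    [[0,0,0],[0,0,-0.003],0.05],
    [[0,0,0],[0,0,-0.008],0.05],
    [[0,0,0],[0,0,-0.014],0.05],
    [[0,0,0],[0,0,-0.022],0.05],
    [[0,0,0],[0,0,-0.032],0.05],
    [[0,0,0],[0,0,-0.044],0.05],
    [[0,0,0],[0,0,-0.058],0.05],
    [[0,0,0],[0,0,-0.072],0.05],
    [[0,0,0],[0,0,-0.085],0.05],
    [[0,0,0],[0,0,-0.094],0.05],
    [[0,0,0],[0,0,-0.1],0.05],
    [[0,0,0],[0,0,-0.1],0.05],
  ],
)

```text
t: 18.37
tool_pos: [0.4534, -0.2666, 0.1411]
tool_rot: [3.126, 0.283, 0.005]
contact_force: [0.2, 0.6, -0.9]
opening: 0.0605
```

Run:
```python
from kin import *
applied([0,0,0],[0,0,-.1]);log()
t=get_image('top');crop(t,350,225,470,325,6,'pics/t14c.png')
s=get_image('side');crop(s,170,150,290,260,6,'pics/s14c.png')
```

```text
t 18.37 tcp [ 0.4534 -0.2666  0.1411] err mm [ 1.  -0.4  2.6] rot err 0.21 q [-6.730e-01 -1.150e-01  1.931e+00  1.000e-03  1.321e+00 -8.540e-01] F [ 0.2  0.6 -0.9] M [-0.01 -0.03  0.  ] op 0.0605
```

View pics/t14c.png

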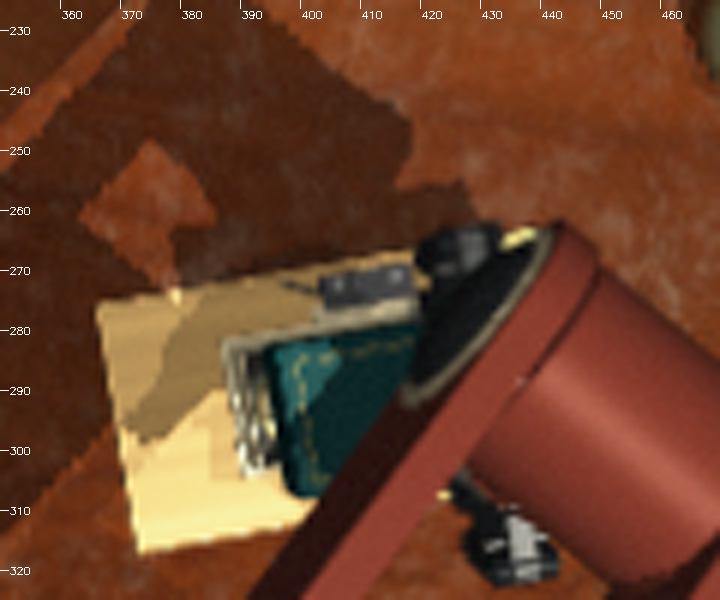

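View pics/s14c.png

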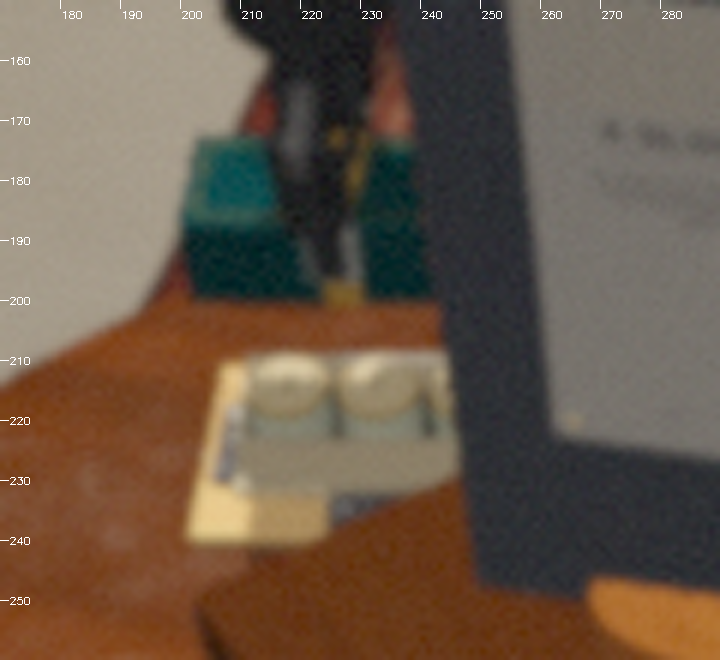

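Run:
```python
from kin import *
p,r=load();o=ctrl.get_obs();print(ik([.41,.03,.13],r,o['q']),ik([.41,.03,.0135],r,o['q']))
row([.41,.03,.139],r);row([.41,.03,.03],r)
```

```text
(array([-1.08520195e-01, -4.18928367e-01,  2.19502863e+00,  1.07917121e-04,
        1.36474467e+00, -2.89250358e-01]), np.float64(1.857470084876962e-09)) (array([-1.08520195e-01, -2.30207009e-01,  2.26823420e+00,  1.18360188e-04,
        1.10281775e+00, -2.89281669e-01]), np.float64(6.53774090325133e-11))
turn [0.0, 0.0, 0.0] shift [0.0116, -0.299, -0.0006] | need rows 7.2
turn [0.0, 0.0, 0.0] shift [0.0115, -0.299, 0.1084] | need rows 7.6
```

jog_arm(
  deltas=[
    [[0,0,0],[0,-0.008,0],0.05],
    [[0,0,0],[0.001,-0.025,0],0.05],
    [[0,0,0],[0.002,-0.052,0],0.05],
    [[0,0,0],[0.003,-0.082,0],0.05],
    [[0,0,0],[0.004,-0.114,0],0.05],
    [[0,0,0],[0.006,-0.147,0],0.05],
    [[0,0,0],[0.007,-0.18,0],0.05],
    [[0,0,0],[0.008,-0.213,0],0.05],
    [[0,0,0],[0.009,-0.244,0],0.05],
    [[0,0,0],[0.01,-0.272,0],0.05],
    [[0,0,0],[0.011,-0.291,0],0.05],
    [[0,0,0],[0.0116,-0.299,0],0.05],
  ],
)

```text
t: 19.47
tool_pos: [0.4085, 0.0328, 0.1374]
tool_rot: [-3.127, -0.288, 0.002]
contact_force: [-0.7, -0.3, -0.3]
opening: 0.0609
```

jog_arm(
  deltas=[
    [[0,0,0],[0,0,0.008],0.05],
    [[0,0,0],[0,0,0.022],0.05],
    [[0,0,0],[0,0,0.038],0.05],
    [[0,0,0],[0,0,0.056],0.05],
    [[0,0,0],[0,0,0.074],0.05],
    [[0,0,0],[0,0,0.09],0.05],
    [[0,0,0],[0,0,0.1],0.05],
    [[0,0,0],[0,0,0.107],0.05],
    [[0,0,0],[0,0,0.11],0.05],
    [[0,0,0],[0,0,0.11],0.05],
  ],
)

```text
t: 20.3
tool_pos: [0.4099, 0.03, 0.0281]
tool_rot: [-3.129, -0.283, 0.001]
contact_force: [0.4, -0.5, -1.0]
opening: 0.0607
```

Run:
```python
from kin import *
applied([0,0,0],[.0116,-.299,0]);applied([0,0,0],[0,0,.11]);log()
s=get_image('side');t=get_image('top')
cv2.imwrite('pics/t15.png',t[:,:,::-1]);crop(t,250,230,380,340,6,'pics/t15c.png')
```

```text
t 20.3 tcp [0.4099 0.03   0.0281] err mm [-0.2  0.1 -0.3] rot err 0.08 q [-0.108 -0.259  2.262 -0.     1.139 -0.288] F [ 0.4 -0.5 -1. ] M [ 0.05  0.   -0.04] op 0.0607
```

View pics/t15.png

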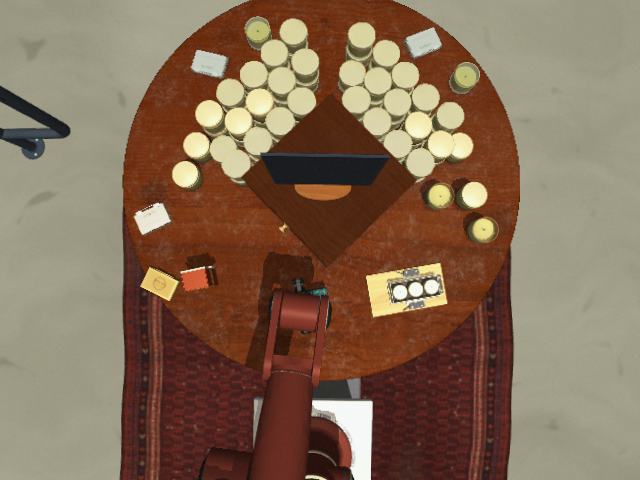

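The tray with its three candles is still in the board, centred near (415,289), and everything else looks unmoved. Next I lower the lid until it touches the table.

jog_arm(
  deltas=[
    [[0,0,0],[0,0,0.002],0.05],
    [[0,0,0],[0,0,0.005],0.05],
    [[0,0,0],[0,0,0.008],0.05],
    [[0,0,0],[0,0,0.0105],0.05],
    [[0,0,0],[0,0,0.012],0.05],
    [[0,0,0],[0,0,0.013],0.05],
    [[0,0,0],[0,0,0.013],0.05],
  ],
)

```text
t: 20.98
tool_pos: [0.41, 0.0304, 0.0153]
tool_rot: [-3.129, -0.284, -0.0]
contact_force: [-0.5, 0.2, -0.8]
opening: 0.0607
```

Run:
```python
from kin import *
applied([0,0,0],[0,0,.013]);log()
```

```text
t 20.98 tcp [0.41   0.0304 0.0153] err mm [-0.2  0.4 -0. ] rot err 0.04 q [-0.107 -0.234  2.267  0.     1.108 -0.288] F [-0.5  0.2 -0.8] M [0.01 0.03 0.02] op 0.0607
```

jog_arm(
  deltas=[
    [[0,0,0],[0,0,0.0008],0.05],
    [[0,0,0],[0,0,0.0016],0.05],
    [[0,0,0],[0,0,0.0024],0.05],
    [[0,0,0],[0,0,0.0024],0.05],
  ],
)

```text
t: 21.32
tool_pos: [0.4103, 0.0304, 0.0133]
tool_rot: [3.129, 0.284, 0.001]
contact_force: [0.2, 0.0, -0.5]
opening: 0.061
```

Run:
```python
from kin import *
applied([0,0,0],[0,0,.0024]);log()
```

```text
t 21.32 tcp [0.4103 0.0304 0.0133] err mm [0.1 0.4 0.3] rot err 0.01 q [-0.108 -0.229  2.268  0.     1.102 -0.288] F [ 0.2  0.  -0.5] M [ 0.05  0.01 -0.  ] op 0.061
```

jog_arm(
  deltas=[
    [[0,0,0],[0,0,0.0006],0.05],
    [[0,0,0],[0,0,0.0012],0.05],
    [[0,0,0],[0,0,0.0018],0.05],
    [[0,0,0],[0,0,0.0018],0.05],
  ],
)

```text
t: 21.65
tool_pos: [0.4104, 0.0304, 0.0132]
tool_rot: [-3.129, -0.284, 0.001]
contact_force: [-8.6, 0.6, 13.7]
opening: 0.0607
```

Run:
```python
from kin import *
applied([0,0,0],[0,0,.0018]);log()
```

```text
t 21.65 tcp [0.4104 0.0304 0.0132] err mm [0.2 0.4 2. ] rot err 0.1 q [-0.107 -0.227  2.266 -0.     1.103 -0.288] F [-8.6  0.6 13.7] M [ 0.05  1.1  -0.1 ] op 0.0607
```

jog_arm(
  deltas=[
    [[0,0,0],[0,0,-0.001],0.05],
    [[0,0,0],[0,0,-0.0016],0.05],
    [[0,0,0],[0,0,-0.0016],0.063],
    [[0,0,0],[0,0,-0.0016],0.075],
    [[0,0,0],[0,0,-0.0016],0.085],
    [[0,0,0],[0,0,-0.0016],0.085],
    [[0,0,0],[0,0,-0.0016],0.085],
  ],
)

```text
t: 22.23
tool_pos: [0.4102, 0.0304, 0.013]
tool_rot: [-3.129, -0.283, -0.001]
contact_force: [1.3, 0.0, -1.1]
opening: 0.0851
```

jog_arm(
  deltas=[
    [[0,0,0],[0,0,-0.005],0.085],
    [[0,0,0],[0,0,-0.018],0.085],
    [[0,0,0],[0,0,-0.04],0.085],
    [[0,0,0],[0,0,-0.07],0.085],
    [[0,0,0],[0,0,-0.1],0.085],
    [[0,0,0],[0,0,-0.13],0.085],
    [[0,0,0],[0,0,-0.16],0.085],
    [[0,0,0],[0,0,-0.185],0.085],
    [[0,0,0],[0,0,-0.2],0.085],
    [[0,0,0],[0,0,-0.2],0.085],
  ],
)

```text
t: 23.07
tool_pos: [0.4123, 0.0302, 0.2181]
tool_rot: [3.127, 0.283, 0.014]
contact_force: [0.1, -0.3, 0.4]
opening: 0.0853
```

Run:
```python
from kin import *
applied([0,0,0],[0,0,-.0016]);applied([0,0,0],[0,0,-.2]);o=log()
p,r=load();print(ik([.30,.25,.25],r,o['q']))
row([.33,.25,.25],r)
```

```text
t 23.07 tcp [0.4123 0.0302 0.2181] err mm [2.3 0.2 5.3] rot err 0.49 q [-0.108 -0.495  2.098  0.     1.529 -0.288] F [ 0.1 -0.3  0.4] M [ 0.03 -0.05 -0.03] op 0.0853
(array([ 5.03819562e-01, -5.71003331e-01,  2.09531462e+00, -3.43695370e-04,
        1.61660878e+00,  3.23095583e-01]), np.float64(3.5307969443040485e-10))
turn [0.0, 0.0, 0.0] shift [-0.0391, -0.2308, -0.0373] | need rows 5.7
```

jog_arm(
  deltas=[
    [[0,0,0],[-0.003,-0.015,-0.003],0.085],
    [[0,0,0],[-0.008,-0.045,-0.008],0.085],
    [[0,0,0],[-0.014,-0.08,-0.014],0.085],
    [[0,0,0],[-0.02,-0.115,-0.02],0.085],
    [[0,0,0],[-0.026,-0.15,-0.026],0.085],
    [[0,0,0],[-0.032,-0.185,-0.032],0.085],
    [[0,0,0],[-0.037,-0.215,-0.035],0.085],
    [[0,0,0],[-0.039,-0.23,-0.037],0.085],
    [[0,0,0],[-0.039,-0.23,-0.037],0.085],
  ],
)

```text
t: 23.82
tool_pos: [0.3288, 0.2517, 0.2491]
tool_rot: [-3.128, -0.291, 0.001]
contact_force: [0.4, -0.0, 0.3]
opening: 0.0849
```

Run:
```python
from kin import *
applied([0,0,0],[-.039,-.23,-.037]);log()
t=get_image('top');cv2.imwrite('pics/t16.png',t[:,:,::-1]);crop(t,270,245,460,330,4,'pics/t16c.png')
s=get_image('side');cv2.imwrite('pics/s16.png',s[:,:,::-1])
# diff vs start
d=cv2.absdiff(t[:,:,::-1],cv2.imread('pics/top0.png')).max(2);cv2.imwrite('pics/d16.png',d)
```

```text
t 23.82 tcp [0.3288 0.2517 0.2491] err mm [-1.4  2.4 -0.6] rot err 0.29 q [ 4.730e-01 -4.990e-01  2.050e+00  1.000e-03  1.591e+00  2.870e-01] F [ 0.4 -0.   0.3] M [-0.03 -0.03 -0.  ] op 0.0849
```

View pics/t16.png

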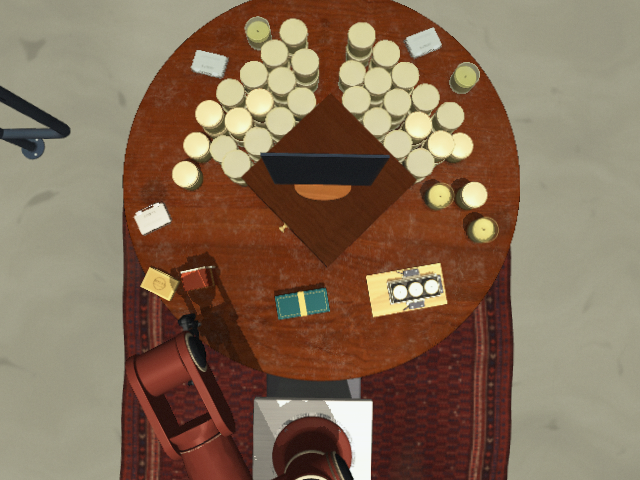

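View pics/t16c.png

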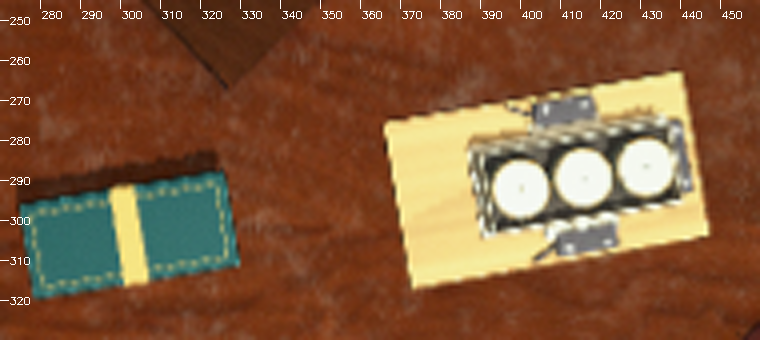

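View pics/s16.png

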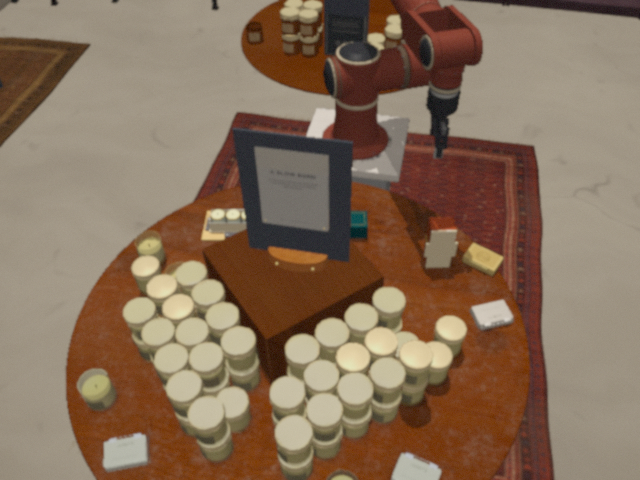

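Run:
```python
from kin import *
for px in ((415.5,289.5),(400,292),(431.5,286.5)):
    w=p2w('top',*px,.048)-[B[0],B[1],0];print((w@bx*1e3).round(1),(w@by*1e3).round(1))
q=[(275.2,296),(325.8,288),(329.5,311.5),(279.8,319.5)]
P=np.array([p2w('top',*x,.046) for x in q]);print(P.round(4),P.mean(0))
print([np.linalg.norm(P[i]-P[(i+1)%4]).round(4) for i in range(4)])
print(np.degrees((R.from_rotvec(ctrl.get_obs()['tool_rot'])).magnitude()))
```

```text
118.7 -0.4
77.4 0.0
161.6 0.2
[[ 0.4317  0.1013  0.046 ]
 [ 0.4546 -0.0299  0.046 ]
 [ 0.3938 -0.0405  0.046 ]
 [ 0.371   0.0882  0.046 ]] [0.41276937 0.0298096  0.046     ]
[np.float64(0.1332), np.float64(0.0617), np.float64(0.1307), np.float64(0.0621)]
179.92519277053256
```

Run:
```python
from h import *
print(job.finish_job())
```

```text
the job is handed in; nothing more can be done
None
```

The teal box is open for display: the tray with its three candles is held in the board, and the lid lies open side down on the bare table. I handed the job in at about 24 s of the 64 s allowed; no verdict came back.

**What I did:**
- I gripped the closed box with the tool tilted 45°, reaching over the terracotta box, and laid it on its back on the board.
- I slid it under the clips until the force rose to about 9 N at the stop.
- I then let go, gripped the lid again from straight above its middle, and pulled it off. I saw about 5 N at the one stop partway through the pull.
- I set the lid down about 0.1 m clear of the board's entry edge and moved the arm clear.

**Last checks:**
- **Tray:** it sits in the clips, lengthwise, candles up. The candle tops put its middle at about 119 mm along the board against 121 mm at the seat, and within 0.5 mm sideways.
- **Lid:** in the camera views it lies flat on bare table, centred at about (0.41, 0.03) m.
- **Everything else:** the terracotta box and the other items look unmoved by eye. I did not measure their positions.

**Disagreements:**
- The arm's position and the top camera differed by about 2–3 mm sideways, so I corrected the sideways alignment before sliding the box in.
- Readings of the box's final position along the board ranged from about 119 to 122 mm, inside the 8 mm limit.
- I did not measure the lid's height or level directly. I judged them from its touching the table when set down and from the pictures.

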